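# Prise the clipped cover off the block heater

## Task

The blue cover of the block heater is snapped shut: take the orange lever from its sloping green rest, slip its blade into the notch under the cover's front edge and prise that edge up past the two brass catches with the lever, without touching the cover with your hand until it has sprung free. At the end the cover must lie right way up on the middle of the flat green mat, the lever must be back on its rest as you found it, and the bottle, jar and beaker must be left standing where they were.

Things in the scene. Friction and masses are not known exactly. Their poses are not given: they have to be found in the camera images.
- heater: Grey block heater fixed to the bench, 152 x 122 mm, rim 125 mm high, with a white control bay (75 mm high, 50 mm deep) on its +x side. Origin: centre of the grey housing's underside. Its -x side is the front, with the notch. The blue cover sits in a shallow pocket in its top: underside 121 mm above the bench, plate flush with the rim. Two catches hold its front edge, a lip its rear edge.
- notch (a point): Middle of the front outer edge of the notch's floor (the lever's fulcrum), 76 mm in front of the heater's centre, 111 mm up. x points into the heater, z up. The notch, 44 mm wide and open at the top, goes through the 10 mm front wall; its floor is level, 10 mm below the seated cover. The cover's edge lies 11 mm behind this point; behind the wall it is hollow below the cover.
- lever_mid (a point): Middle of the lever's orange handle (lever 160 g). x points along the lever to its tip, z is its upper side. Handle 110 mm long (x), 18 mm wide (y), 20 mm high (z); then a flat steel blade 24 mm wide, 4 mm thick, in the handle's middle plane, to the tip at x = 145 mm. At the start it lies on the rest, tip pointing up 42 degrees.
- rest_place (a point): Where lever_mid belongs on the fixed green rest, 66 mm above the bench. x is level, the way the tip points seen from above; z up; the lever lies there tip up 42 degrees. A heel stop and cheeks (4 mm clear) hold the last 20 mm of the handle, a cheeked saddle (5 mm clear) the blade 105 to 125 mm ahead of the handle's middle; the middle of the handle is free.
- cover_rib (a point): Middle of the white grip rib on the blue cover (180 g), 24 mm above the cover's underside, over its centre. Rib 14 mm wide (x), 70 mm long (y), its top 36 mm above the underside, on a 9 mm thick middle part. Cover 130 mm (x) by 100 mm (y), 4 mm thick at its edges. Axes as the heater's while seated.
- cover_front (a point): Middle of the cover's front lower edge. Two sprung brass roller catches (10 mm thick, 34 mm to either side, tops 10 mm above the rim) lean 3 mm over this edge. Prised up about 10 mm with 5 to 15 N, it passes them; they snap in below, so it stays about 13 mm up; then draw the cover forward about 10 mm and lift it off.
- cover_back (a point): Middle of the cover's rear lower edge, 65 mm from its centre. In place it is tucked 5 mm under a 6 mm thick lip of the heater, with 1 mm of play above and behind: it stays down while the front is prised up, and comes out forwards (towards the notch) or when the cover is tilted steeply.
- lever_tip (a point): End of the lever's blade, 145 mm along x from lever_mid.
- lever: The lever as a whole; same origin and axes as point lever_mid.
- cover: The cover as a whole; origin at the centre of its underside.
- mat: Flat green mat, 220 (x) by 190 (y) mm, 3 mm thick, fixed to the bench. Origin: centre of its underside.
- amber: Bystander: amber bottle, 70 mm across, 150 mm high. Origin under its centre.
- jar: Bystander: white jar, 80 mm across, 120 mm high. Origin under its centre.
- beaker: Bystander: glass beaker, 70 mm across, 90 mm high. Origin under its centre.
There are look-alikes about, which are no part of the job. Of the things that look like the lever, the largest one is meant. Of the things that look like the cover, the larger one is meant.

How it is judged (in metres and radians):
On the way:
1. with the lever's blade in the notch, the cover's front edge is up more than 9 mm, its rear edge still in the pocket, and no finger touches the cover (z of cover_front in the frame of heater above 0.13 m and z of cover_back in the frame of heater below 0.126 m and x of cover_back in the frame of heater below 0.07 m and distance between lever_tip and notch below 0.065 m and contact force between the fingers and cover below 0.2 N), for 0.15 s.
At the end, for the whole second after the job is handed in: The cover lies flat and right way up on the mat, its centre within 45 mm of the mat's centre, at rest; the lever lies in its rest, tip up, its handle's middle within 20 mm of where it belongs and its slope within about 7 degrees of 42, at rest (horizontal distance between cover and mat below 0.045 m and angle between cover's own z axis and vertical below 0.1 rad and height (world z) of cover below 0.008 m and linear speed of each of cover, lever below 0.02 m/s and distance between lever_mid and rest_place below 0.02 m and angle between lever's own x axis and vertical between 0.7 and 0.97 rad and angle between lever's own z axis and vertical below 0.9 rad and angle between the y axis of lever and the y axis of rest_place, either way round below 0.2 rad); the robot touches nothing.
It fails at once if the bottle, jar or beaker is shifted more than 30 mm or tipped ((distance of amber from where it was at the start of the episode above 0.03 m or angle between amber's own z axis and vertical above 0.3 rad) or (distance of jar from where it was at the start of the episode above 0.03 m or angle between jar's own z axis and vertical above 0.3 rad) or (distance of beaker from where it was at the start of the episode above 0.03 m or angle between beaker's own z axis and vertical above 0.3 rad)).
It fails at once if the hand touches the cover while its front edge is still held down by the catches (contact force between any of the fingers, the arm and cover above 0.5 N and z of cover_front in the frame of heater between 0.118 and 0.124 m and distance between cover_front and notch below 0.03 m).
It also fails if it takes over 72 s, if anything falls off the work surface, if the arm or the gripper's body presses on something with over 40 N, if the wrist force passes 120 N, or if a joint passes its speed limit or range.

## Robot

A 6-joint arm with a two-finger parallel gripper is mounted at the origin on the work surface. World frame = base frame: x ahead of the robot, y to its left, z up, the work surface at z = 0. Lengths are in mm, angles in rad, forces in N, time in s.
With the tool pointing down it reaches from about 350 to 975 mm from the base axis. Payload 7.1 kg.
Tool frame: the origin (TCP) lies at the very end of the fingers, on their centre line; the grasp point (between the pads) lies ctrl.hold_point_z behind it (ctrl.hold_point_z is the distance from the TCP to the grasp point, in mm); z points along the fingers, y is the line along which they close (so a half turn about z gives the same grasp; the last joint's range is limited). The gripper opens to 88 mm and grips with 3 to 60 N. Pads are 20 mm wide; open, the fingers measure 115 mm over their backs; the gripper's body (75 mm by 178 mm) begins 61 mm behind the grasp point.
Start: joints at [-1.295, 0.423, 1.63, -0, 1.089, -0.019], TCP at [181.611, -598.015, 222.675] pointing down, gripper open.
Joint ranges: [-3, 3], [-0.9, 2.11], [0.09, 2.58], [-1.31, 4.45], [0.11, 2.69], [-2.54, 2.54]. Speed limits (rad/s): [2.39, 2.39, 3.01, 3.14, 3.14, 3.14].

## Interface

Orientations are given as a rotation vector (axis times angle).
In Python, from workcell import ctrl gives the robot as it stands. The module is installed in compiled form; this text tells all that it offers.
- The arm moves only by the shell command python3 -m creep 'ROWS'. ROWS is JSON, a list of rows, each an object with "translation": the shift along the tool's x, y, z in mm, a list of three; "angular": the turn, a rotation vector about the tool's x, y, z in rad, a list of three; "jaw": the opening, from 0 (shut) to 1 (fully open). A call has exactly 8 rows; each row is the pose to reach, as a shift and turn from the pose commanded when the call began, along the tool's axes at that moment; what a row does not reach only later rows make up. A row lasts 1/8 s, in which the tool goes at most 62.5 mm and 10.7 degrees, less where a joint would pass 70% of its speed; a pose out of reach is approached as far as the arm can. A call with a gripper value outside its range is refused whole. The fingers move at their own pace and stop on an object; the grip force is fixed at half the most. Time passes only in rows, so rows that repeat a pose let the fingers close, or fill a call up. It gives the time, the measured TCP pose, the force, the opening and the grip force at its end, in the units of the state.
- ctrl.get_obs(): the state, without advancing time (a new reading comes with each control period).
- ctrl.get_image(name): name is "scene" or "side" or "wrist"; returns the picture (384x512x3 uint8, red, green, blue); there is no depth.
- ctrl.camera_info(name): a dict with "camera_matrix" (3x3 intrinsics, pixels), "distortion" ([k1, k2, p1, p2, k3] as OpenCV has them; the pictures are not rectified), "world_from_camera" (4x4, takes a point from camera to world coordinates). Camera axes: x right, y up, looking along -z (the intrinsics and any distortion apply to the point x, -y, -z); pixel columns grow to the right and rows downward; lengths in mm; the calibration is good to about 2 mm. A picture is of the moment at which its call begins: read the wrist's pose just before it. camera_info takes no time and is no camera call; for the wrist camera it gives the pose at the moment of the call.
- ctrl.close_job(): hands the job in; it is judged then, once.
Trained networks look in the newest picture that a camera, given by its name, has taken for a name from the list of things; names that differ only in an ending like _2 or _b are one class to them, and where a whole thing is asked for, a point or a joint stands for the part that bears it (a point fixed in the world has none). Each returns a list of dicts, best first, with "score" (0 to 1); they miss things now and then, are a little off and sometimes report something else, mostly with a low value. They report only what shows in the picture. A call takes as long as a camera call. They do not tell look-alikes from the thing itself.
- ctrl.look_for(camera, label): "rect" ([left, top, right, bottom] in pixels, round what is visible of it).
The state is a dict: "t": time; "qpos": joint angles; "qvel": joint speeds; "joint_torque": joint torques, N m; "ee_pos": TCP position; "orientation": TCP orientation; "ft_force": force on the tool from outside, world axes, zero at the start; "moment": the same for the moment, N m; "width": finger opening in mm; "grasp_force": force on a finger pad.
Only numpy, scipy, OpenCV 4.12 (cv2) and the standard library are available. Lean on these libraries where they do the work, as an engineer would, in place of code of your own. Each camera call takes 0.05 s, during which the arm holds its last target. There are 200 camera calls.

## Working session

There is one attempt and no reset: what is moved stays moved. The work goes in short steps, Python scripts to look and compute and a shell command to move; the robot and the scene stay as the last step left them, time stands still between calls to the robot, and variables do not carry over. Pictures are saved under pics/ and viewed, at most 10 in all, crops included, and the job is handed in when it is done.

```bash
mkdir -p pics; cat > h.py <<'E'
import numpy as np,cv2
from scipy.spatial.transform import Rotation as R
from workcell import ctrl
def save(cam,f):
    im=ctrl.get_image(cam); cv2.imwrite('pics/'+f,im[:,:,::-1]); return im
def ray(cam,px,info=None):
    i=info or ctrl.camera_info(cam); K=np.array(i['camera_matrix'],float);T=np.array(i['world_from_camera'],float)
    p=cv2.undistortPoints(np.array([[px]],float),K,np.array(i['distortion'],float))[0,0]
    return T[:3,3],T[:3,:3]@np.array([p[0],-p[1],-1])
def onz(cam,px,z,info=None):
    o,d=ray(cam,px,info); return o+d*(z-o[2])/d[2]
def tri(obs):
    A=0;b=0
    for o,d in obs:
        d=d/np.linalg.norm(d);P=np.eye(3)-np.outer(d,d);A=A+P;b=b+P@o
    return np.linalg.solve(A,b)
def proj(cam,X,info=None):
    i=info or ctrl.camera_info(cam);T=np.linalg.inv(np.array(i['world_from_camera'],float))
    c=(T[:3,:3]@np.atleast_2d(X).astype(float).T).T+T[:3,3]; c=c*[1,-1,-1]
    return cv2.projectPoints(c,np.zeros(3),np.zeros(3),np.array(i['camera_matrix'],float),np.array(i['distortion'],float))[0][:,0]
E
python3 - <<'E'
from h import *
np.set_printoptions(precision=1,suppress=True)
a=save('scene','a.png');b=save('side','b.png')
cv2.imwrite('pics/ab.png',cv2.resize(np.vstack([a,b])[:,:,::-1],None,fx=0.78,fy=0.78))
for c in ('scene','side'):
    print(c,np.array(ctrl.camera_info(c)['world_from_camera'])[:3,3])
    for n in ['heater','lever','cover','mat','amber','jar','beaker','notch','lever_mid','lever_tip','rest_place','cover_rib','cover_front']:
        print(n,[(round(d['score'],2),np.round(d['rect']).astype(int).tolist()) for d in ctrl.look_for(c,n)][:4])
print(ctrl.hold_point_z, ctrl.get_obs())
E
```

```text
scene [1059.3  721.8  934.9]
heater [(0.75, [174, 182, 240, 246])]
lever [(0.76, [368, 264, 392, 308]), (0.72, [321, 220, 354, 234]), (0.72, [293, 199, 324, 222]), (0.58, [190, 186, 233, 213])]
cover [(0.8, [187, 182, 232, 214]), (0.7, [236, 180, 259, 198])]
mat [(0.55, [187, 133, 253, 172])]
amber [(0.65, [255, 244, 279, 289]), (0.37, [324, 218, 357, 238])]
jar [(0.7, [167, 154, 191, 188]), (0.57, [189, 135, 252, 174])]
beaker [(0.97, [285, 273, 314, 309])]
notch [(0.71, [168, 178, 236, 247])]
lever_mid [(0.79, [320, 218, 356, 240]), (0.57, [291, 203, 321, 220]), (0.51, [371, 265, 392, 309])]
lever_tip [(0.5, [373, 263, 391, 307]), (0.48, [317, 218, 359, 240]), (0.45, [293, 200, 326, 221]), (0.4, [189, 182, 237, 212])]
rest_place [(0.69, [188, 184, 228, 213]), (0.68, [306, 216, 367, 266]), (0.38, [322, 221, 354, 239])]
cover_rib [(0.75, [189, 184, 233, 212]), (0.54, [231, 179, 264, 196])]
cover_front [(0.8, [234, 178, 258, 196]), (0.72, [188, 185, 233, 214])]
side [-74.4 656.4 927.8]
heater [(0.97, [207, 139, 276, 207])]
lever [(0.79, [252, 259, 300, 294]), (0.69, [122, 346, 187, 36
[... 461 characters left out ...]
233, 326])]
lever_tip [(0.93, [256, 258, 300, 295]), (0.8, [188, 243, 232, 328]), (0.74, [120, 344, 188, 360])]
rest_place [(0.73, [191, 254, 245, 343])]
cover_rib [(0.92, [292, 202, 327, 220]), (0.73, [222, 146, 263, 176])]
cover_front [(0.86, [224, 141, 266, 176]), (0.86, [290, 201, 324, 221])]
18.700000000000003 {'t': 1.4, 'qpos': array([-1.3,  0.4,  1.6, -0. ,  1.1, -0. ]), 'qvel': array([-0., -0.,  0.,  0.,  0., -0.]), 'joint_torque': array([  0. , -54.5, -27.4,   0.1,   0. ,  -0. ]), 'ee_pos': array([ 181.6, -598. ,  222.7]), 'orientation': array([-3.1, -0.5,  0. ]), 'ft_force': array([-1.2,  0.9,  0.4]), 'moment': array([ 0., -0., -0.]), 'grasp_force': 0.0, 'width': 88.06664382977058}
```

View pics/ab.png

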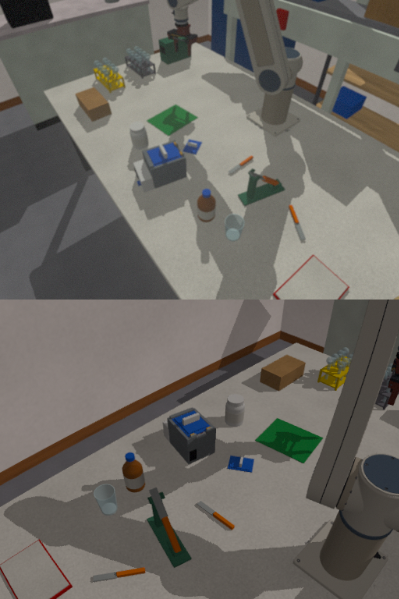

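```bash
python3 - <<'E'
from h import *
np.set_printoptions(precision=1,suppress=True)
c=lambda r:((r[0]+r[2])/2,(r[1]+r[3])/2)
def t(n,a,b):
    print(n,tri([ray('scene',c(a)),ray('side',c(b))]))
t('lever',[321,220,354,234],[192,240,232,324])
t('cover',[187,182,232,214],[223,142,270,177])
t('smallcover',[236,180,259,198],[292,199,324,221])
t('mat',[187,133,253,172],[329,149,413,206])
t('amber',[255,244,279,289],[160,198,189,248])
t('jar',[167,154,191,188],[288,124,316,161])
t('beaker',[285,273,314,309],[121,240,155,279])
t('heater',[174,182,240,246],[207,139,276,207])
a=cv2.imread('pics/a.png')[110:330,130:410];b=cv2.imread('pics/b.png')[110:380,100:430]
cv2.imwrite('pics/a2.png',cv2.resize(a,None,fx=2.8,fy=2.7,interpolation=2));cv2.imwrite('pics/b2.png',cv2.resize(b,None,fx=2.2,fy=2.2,interpolation=2))
E
```

```text
lever [432.4 310.5  97. ]
cover [685.6 -34.2 116. ]
smallcover [489.8 -94.    1. ]
mat [ 445.3 -354.     0.3]
amber [676.7 251.8  53.1]
jar [ 675.8 -276.5   62.7]
beaker [652.9 380.8  41.2]
heater [705.8 -30.5  54.3]
```

The scene view (top half, shown at 0.78x) has the heater at about (165,165) and the rest with the lever at about (262,187). There are two orange look-alikes flat on the bench, at (241,165) and (296,221), and a small blue cover at (192,146). In the side view (bottom half) the lever stands on the green rest at (165,520).

View pics/b2.png

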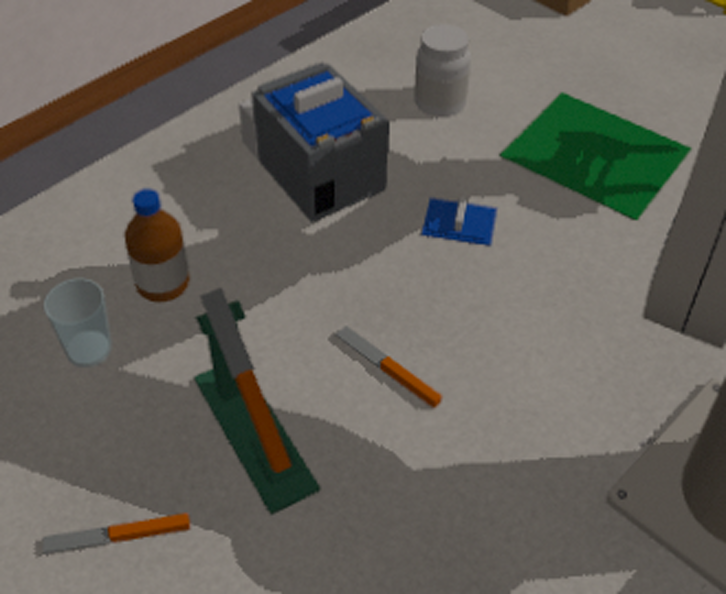

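View pics/a2.png

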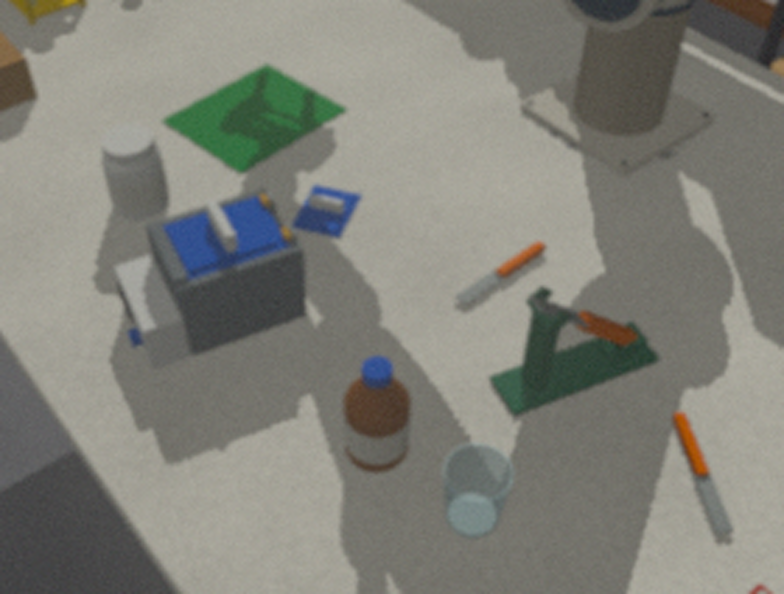

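The side crop shows the lever as the largest orange-handled tool, on the green rest, with its handle's middle at (265,420). The look-alikes are the flat ones at (390,365) and (110,535), and the small cover at (458,222) is the other decoy. The heater's two brass catches are at (323,143) and (372,120), on the side towards the robot. Next I'll go and look from the wrist.

```bash
cat >> h.py <<'E'
def tool():
    o=ctrl.get_obs(); return np.array(o['ee_pos']),R.from_rotvec(o['orientation']).as_matrix()
def go(P,M):
    "shift & rotvec in the present tool frame for target TCP P, rotation M"
    p,m=tool(); print('translation',np.round(m.T@(np.array(P)-p),1),'angular',np.round(R.from_matrix(m.T@M).as_rotvec(),4))
E
python3 - <<'E'
from h import *
np.set_printoptions(precision=3,suppress=True)
p,m=tool();print(m)
T=np.array(ctrl.camera_info('wrist')['world_from_camera']);print(m.T@T[:3,:3],m.T@(T[:3,3]-p),ctrl.camera_info('wrist')['camera_matrix'])
a=R.from_euler('z',0).as_matrix()@np.array([[1,0,0],[0,-1,0],[0,0,-1.]])
go([560,-40,400],a)
go([560,-40,400],a@np.diag([-1,-1,1]))
E
```

```text
[[ 0.957  0.291 -0.   ]
 [ 0.291 -0.957  0.   ]
 [-0.    -0.    -1.   ]]
[[ 0.     0.953  0.302]
 [ 1.    -0.    -0.   ]
 [-0.     0.302 -0.953]] [  83.696    0.487 -163.204] [[309.814   0.    256.396]
 [  0.    309.814 193.886]
 [  0.      0.      1.   ]]
translation [ 524.2 -424.  -177.3] angular [-0.     0.     0.295]
translation [ 524.2 -424.  -177.3] angular [-0.    -0.    -2.847]
```

```bash
python3 -m creep '[{"translation":[62,-50,-30],"angular":[0,0,-0.18],"jaw":1},{"translation":[116,-94,-60],"angular":[0,0,-0.36],"jaw":1},{"translation":[164,-133,-90],"angular":[0,0,-0.54],"jaw":1},{"translation":[210,-170,-110],"angular":[0,0,-0.72],"jaw":1},{"translation":[256,-207,-130],"angular":[0,0,-0.9],"jaw":1},{"translation":[302,-244,-150],"angular":[0,0,-1.08],"jaw":1},{"translation":[348,-281,-170],"angular":[0,0,-1.26],"jaw":1},{"translation":[394,-318,-177],"angular":[0,0,-1.44],"jaw":1}]'
python3 - <<'E'
from h import *
np.set_printoptions(precision=1,suppress=True)
go([560,-40,400],np.diag([-1,1,-1.]))
f=lambda a,b:tri([ray('scene',a),ray('side',b)])
h=f((354.3,235.2),(229.5,322.7));t=f((324.6,218.5),(196.4,242.7));print(h,t,np.degrees(np.arctan2(*(t-h)[1::-1])),np.linalg.norm(t-h))
E
```

```text
t: 2.4
ee_pos: [446.4, -208.2, 393.4]
orientation: [2.024, 2.4, 0.001]
ft_force: [1.4, -1.0, -0.5]
width: 87.8
grasp_force: 0.0
translation [146.6 140.3  -6.5] angular [ 0.   0.  -1.4]
[359.3 330.2  24. ] [493.6 299.2 172. ] -12.980192685405402 202.22023973701948
```

```bash
python3 -m creep '[{"translation":[18,18,-1],"angular":[0,0,-0.18],"jaw":1},{"translation":[37,35,-2],"angular":[0,0,-0.36],"jaw":1},{"translation":[55,53,-3],"angular":[0,0,-0.54],"jaw":1},{"translation":[74,70,-4],"angular":[0,0,-0.72],"jaw":1},{"translation":[92,88,-5],"angular":[0,0,-0.9],"jaw":1},{"translation":[110,105,-5],"angular":[0,0,-1.08],"jaw":1},{"translation":[129,123,-6],"angular":[0,0,-1.26],"jaw":1},{"translation":[147,140,-6],"angular":[0,0,-1.4],"jaw":1}]'
python3 - <<'E'
from h import *
import json
np.set_printoptions(precision=1,suppress=True)
i=ctrl.camera_info('wrist');im=save('wrist','w1.png')
json.dump({k:np.array(v).tolist() for k,v in i.items()},open('w1.json','w'))
for n in ['cover','notch','heater','cover_front','cover_rib','mat']: print(n,[(round(d['score'],2),np.round(d['rect']).astype(int).tolist()) for d in ctrl.look_for('wrist',n)][:4])
print(tool())
cv2.imwrite('pics/w1b.png',cv2.resize(im[:,:,::-1],(800,600)))
E
```

```text
t: 3.4
ee_pos: [560.0, -41.1, 398.1]
orientation: [0.003, 3.141, -0.0]
ft_force: [-0.5, -0.1, 0.5]
width: 88.0
grasp_force: 0.0
cover [(0.84, [224, 198, 306, 280]), (0.75, [195, 70, 254, 138]), (0.39, [92, 190, 156, 255])]
notch []
heater [(0.92, [220, 170, 317, 293])]
cover_front [(0.77, [195, 74, 253, 136]), (0.58, [227, 192, 309, 280])]
cover_rib [(0.9, [194, 73, 256, 140]), (0.68, [229, 198, 306, 279])]
mat [(0.63, [22, 3, 146, 146]), (0.32, [88, 192, 158, 253])]
(array([559.1, -42.5, 398.1]), array([[-1.,  0., -0.],
       [ 0.,  1., -0.],
       [ 0., -0., -1.]]))
```

View pics/w1b.png

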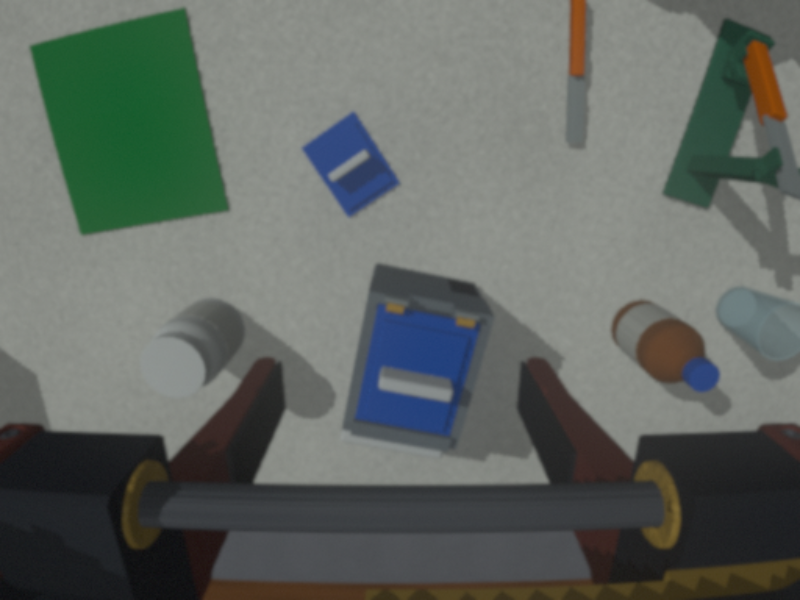

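The wrist view shows the heater with its front (catches at (396,308) and (466,322)) facing the robot and turned about 10°. The mat is at (130,120), the small decoy cover at (350,165), the jar at (190,350), and the rest with the lever at the upper right.

```bash
python3 - <<'E'
from h import *
import json
np.set_printoptions(precision=1,suppress=True)
i=json.load(open('w1.json'));im=cv2.imread('pics/w1.png');hsv=cv2.cvtColor(im,cv2.COLOR_BGR2HSV)
def rect(mask,box,z):
    m=np.zeros_like(mask);x0,y0,x1,y1=box;m[y0:y1,x0:x1]=mask[y0:y1,x0:x1]
    n,l,s,c=cv2.connectedComponentsWithStats(m);k=1+s[1:,4].argmax()
    cs,_=cv2.findContours((l==k).astype('uint8'),cv2.RETR_EXTERNAL,cv2.CHAIN_APPROX_NONE);c=max(cs,key=len)[:,0]
    P=np.array([onz('wrist',p,z,i)[:2] for p in c],np.float32)
    r=cv2.minAreaRect(P);print(r,'\n',cv2.boxPoints(r))
blue=cv2.inRange(hsv,(105,120,40),(130,255,255));green=cv2.inRange(hsv,(55,120,40),(80,255,255))
rect(blue,(210,180,330,295),125);rect(green,(0,0,160,160),3)
cat=cv2.inRange(hsv,(12,110,90),(30,255,255))
n,l,s,c=cv2.connectedComponentsWithStats(cat[180:215,230:320]);
for k in range(1,n):
    if s[k,4]>8: print(s[k],onz('wrist',c[k]+[230,180],135,i))
# tops of rim corners by eye
s=512/800
for p in [(372,297),(491,318),(345,430),(455,447)]: print(onz('wrist',(p[0]*s,p[1]*s),125,i))
cv2.imwrite('pics/w1c.png',cv2.resize(im[160:300,210:330],None,fx=5,fy=4.2,interpolation=2))
a=np.arctan2
E
```

```text
((687.7051391601562, -27.24367904663086), (100.00267028808594, 126.78797912597656), 77.975341796875) 
 [[615.3 -62.9]
 [739.3 -89.4]
 [760.1   8.5]
 [636.1  34.9]]
((444.8945617675781, -349.22186279296875), (215.51026916503906, 185.41290283203125), 8.039409637451172) 
 [[ 325.2 -272.5]
 [ 351.2 -456.1]
 [ 564.6 -425.9]
 [ 538.6 -242.4]]
[19 15  9  5 29] [616.5 -46.7 135. ]
[63 24 10  5 35] [630.4  18.7 135. ]
[609.4 -68.4 125. ]
[630.5  45.1 125. ]
[753.7 -99.5 125. ]
[774.6  15.6 125. ]
```

View pics/w1c.png

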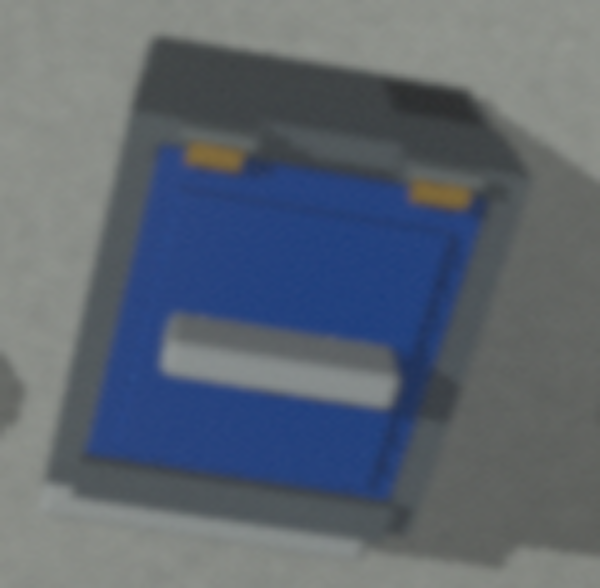

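The crop shows the rim, the two catches at (215,157) and (440,193), and the notch between them with its floor at about (338,145). Next I'll check the notch point and work out a pose for looking at the lever.

```bash
cat >> h.py <<'E'
def frame(psi,lean):
    c,s=np.cos(psi),np.sin(psi);z=np.array([np.sin(lean)*c,np.sin(lean)*s,-np.cos(lean)]);x=np.array([-np.cos(lean)*c,-np.cos(lean)*s,-np.sin(lean)])
    return np.c_[x,np.cross(z,x),z]
E
python3 - <<'E'
from h import *
import json
np.set_printoptions(precision=1,suppress=True)
i=json.load(open('w1.json'))
print(onz('wrist',(210+338/5,160+142/4.2),111,i), ctrl.get_obs()['qpos'].round(4).tolist())
M=frame(np.radians(-13),np.radians(20))
G=np.array([396,322,65])+18.7*M[:,2]; go(G-150*M[:,2],M); print(G,M)
E
```

```text
[619.6  -9.2 111. ] [-0.097, 0.1717, 1.5714, -0.0002, 1.3986, -1.6588]
translation [210.2 372.8 209.6] angular [ 0.  -0.3  0.2]
[402.2 320.6  47.4] [[-0.9  0.2  0.3]
 [ 0.2  1.  -0.1]
 [-0.3  0.  -0.9]]
```

```bash
python3 -m creep '[{"translation":[26,47,18],"angular":[0,-0.06,0.04],"jaw":1},{"translation":[52,93,36],"angular":[0,-0.12,0.08],"jaw":1},{"translation":[79,140,60],"angular":[0,-0.18,0.12],"jaw":1},{"translation":[105,186,90],"angular":[0,-0.24,0.16],"jaw":1},{"translation":[131,233,120],"angular":[0,-0.3,0.2],"jaw":1},{"translation":[157,280,150],"angular":[0,-0.34,0.22],"jaw":1},{"translation":[184,326,180],"angular":[0,-0.34,0.22],"jaw":1},{"translation":[210,373,209],"angular":[0,-0.34,0.22],"jaw":1}]'
python3 - <<'E'
from h import *
import json
np.set_printoptions(precision=3,suppress=True)
ctrl.get_image('wrist');ctrl.get_image('wrist')
i=ctrl.camera_info('wrist');im=save('wrist','w2.png')
json.dump({k:np.array(v).tolist() for k,v in i.items()},open('w2.json','w'))
print(tool(),ctrl.get_obs()['qpos'].round(4).tolist())
cv2.imwrite('pics/w2b.png',cv2.resize(im[:,:,::-1],(800,600)))
E
```

```text
t: 4.75
ee_pos: [351.3, 333.5, 188.7]
orientation: [0.322, 2.783, -0.0]
ft_force: [1.4, 0.2, -0.1]
width: 87.8
grasp_force: 0.0
(array([350.719, 333.452, 187.783]), array([[-0.919,  0.218,  0.329],
       [ 0.217,  0.975, -0.04 ],
       [-0.33 ,  0.035, -0.943]])) [0.9192, 0.2121, 2.0948, -0.4537, 0.7109, -0.0978]
```

View pics/w2b.png

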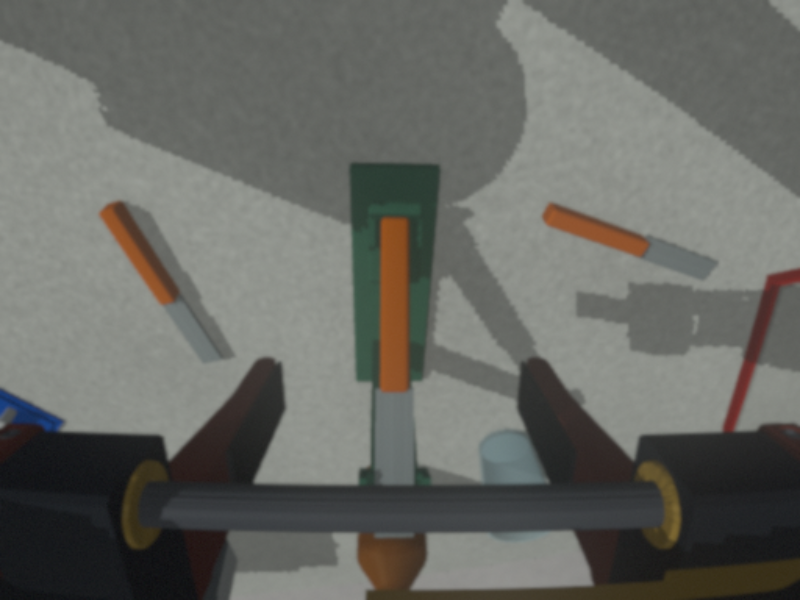

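The close view confirms the large lever in the rest, its handle running from (394,217) to (396,390) and almost centred between the fingers. Next I'll fit its pose.

```bash
python3 - <<'E'
from h import *
import json
from scipy.optimize import least_squares
np.set_printoptions(precision=4,suppress=True)
i=json.load(open('w2.json'));im=cv2.imread('pics/w2.png');hsv=cv2.cvtColor(im,cv2.COLOR_BGR2HSV)
m=cv2.inRange(hsv,(3,140,60),(20,255,255));m[:,:200]=0;m[:,300:]=0;m[300:]=0
ys,xs=np.nonzero(m);print(xs.min(),xs.max(),ys.min(),ys.max())
rows=range(145,245,10);L=np.array([xs[ys==r].min() for r in rows]);Rr=np.array([xs[ys==r].max() for r in rows]);
a=np.polyfit(rows,L-.5,1);b=np.polyfit(rows,Rr+.5,1);y0,y1=ys.min()-.5,ys.max()+.5
px=np.array([[np.polyval(a,y0),y0],[np.polyval(b,y0),y0],[np.polyval(a,y1),y1],[np.polyval(b,y1),y1]]);print(px)
def lev(p,t=np.radians(42)):
    c,s=np.cos(p[3]),np.sin(p[3]);x=np.array([np.cos(t)*c,np.cos(t)*s,np.sin(t)]);y=np.array([-s,c,0]);z=np.cross(x,y);return x,y,z
def f(p):
    x,y,z=lev(p);C=np.array([p[:3]+u*x+v*y+10*z for u in(-55,55) for v in (-9,9)])
    return (proj('wrist',C,i)-px).ravel()
for swap in (0,1):
    if swap: px=px[[1,0,3,2]]
    r=least_squares(f,[396,322,65,-.22]);print(r.x,r.cost,r.fun)
    if r.cost<50: best=r.x
# alternative: mid height fixed 66
r2=least_squares(lambda q:f([q[0],q[1],66,q[2]]),[396,322,-.22]);print(r2.x,r2.cost)
M=frame(r2.x[2],np.radians(20));G=np.array([r2.x[0],r2.x[1],66])+18.7*M[:,2];print(G);go(G,M)
print(proj('scene',[best[:3]+145*lev(best)[0],best[:3]-55*lev(best)[0]]),proj('side',[best[:3]+145*lev(best)[0],best[:3]-55*lev(best)[0]]))
E
```

```text
243 261 139 249
[[243.7994 138.5   ]
 [261.6491 138.5   ]
 [242.723  249.5   ]
 [260.0345 249.5   ]]
[405.4039 321.8721  61.0634  -0.2639] 0.4226601316437495 [-0.055  -0.1668  0.0042  0.2771 -0.5766 -0.1081  0.6273  0.0033]
[415.1083 319.9537  48.0011  -0.2673] 624.3496264151217 [-17.3317   2.679   17.5302   3.1441 -17.4823  -2.8977  17.3894  -2.7427]
[402.393  322.4863  -0.2676] 655.8256829723816
[408.561  320.7949  48.4277]
translation [ -9.9  -4.6 151. ] angular [ 0.0487 -0.0136  0.0335]
[[318.8687 223.0726]
 [353.147  236.1258]] [[194.5556 241.6819]
 [226.3038 322.059 ]]
```

```bash
python3 -m creep '[{"translation":[-10,-5,25],"angular":[0.049,-0.014,0.034],"jaw":1},{"translation":[-10,-5,50],"angular":[0.049,-0.014,0.034],"jaw":1},{"translation":[-10,-5,75],"angular":[0.049,-0.014,0.034],"jaw":1},{"translation":[-10,-5,100],"angular":[0.049,-0.014,0.034],"jaw":1},{"translation":[-10,-5,125],"angular":[0.049,-0.014,0.034],"jaw":1},{"translation":[-10,-5,140],"angular":[0.049,-0.014,0.034],"jaw":0.7},{"translation":[-10,-5,150],"angular":[0.049,-0.014,0.034],"jaw":0.5},{"translation":[-10,-5,150],"angular":[0.049,-0.014,0.034],"jaw":0.4}]'
python3 - <<'E'
from h import *
np.set_printoptions(precision=4,suppress=True)
im=save('wrist','w3.png');cv2.imwrite('pics/w3b.png',im[:,:,::-1]);print(tool())
M=frame(-.2665,np.radians(20));go(np.array([402.4,322.4,66])+18.7*M[:,2],M)
E
```

```text
t: 5.9
ee_pos: [410.1, 319.2, 50.6]
orientation: [0.379, 2.768, -0.064]
ft_force: [-0.1, -0.0, 0.0]
width: 61.0
grasp_force: 0.0
(array([409.9818, 319.4638,  51.0189]), array([[-0.9045,  0.2684,  0.3315],
       [ 0.2528,  0.9633, -0.09  ],
       [-0.3435,  0.0024, -0.9391]]))
translation [2.5 0.8 1.9] angular [ 0.0004  0.0016 -0.0057]
```

View pics/w3b.png

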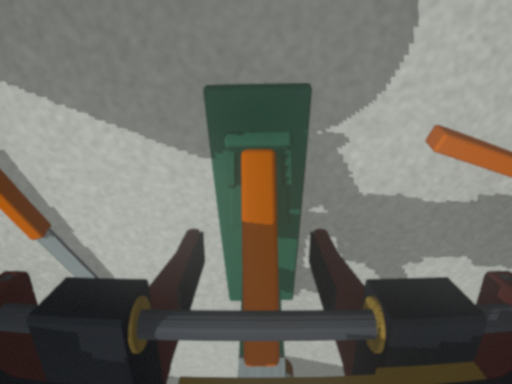

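The lever handle lies centred between the fingertips, whose middle is at about column 258. Now I'll close.

```bash
python3 -m creep '[{"translation":[1,1,1],"angular":[0,0,-0.006],"jaw":0.3},{"translation":[2,1,2],"angular":[0,0,-0.006],"jaw":0.2},{"translation":[2,1,2],"angular":[0,0,-0.006],"jaw":0.1},{"translation":[2,1,2],"angular":[0,0,-0.006],"jaw":0},{"translation":[2,1,2],"angular":[0,0,-0.006],"jaw":0},{"translation":[2,1,2],"angular":[0,0,-0.006],"jaw":0},{"translation":[2,1,2],"angular":[0,0,-0.006],"jaw":0},{"translation":[2,1,2],"angular":[0,0,-0.006],"jaw":0}]'
python3 - <<'E'
from h import *
import json
np.set_printoptions(precision=4,suppress=True)
p,m=tool();json.dump([p.tolist(),m.tolist()],open('grasp.json','w'));print(p,m,ctrl.get_obs()['grasp_force'])
# lift along lever z-ish (perpendicular, up) : 60 mm
l=np.radians(42);ps=-.2665;z=np.array([-np.sin(l)*np.cos(ps),-np.sin(l)*np.sin(ps),np.cos(l)]);print(m.T@z*60, m.T@np.array([0,0,150.]))
E
```

```text
t: 6.95
ee_pos: [408.9, 320.9, 48.3]
orientation: [0.37, 2.769, -0.065]
ft_force: [-2.4, -0.3, 5.7]
width: 17.9
grasp_force: 30.7
[408.851  320.8982  48.2805] [[-0.9062  0.2624  0.3314]
 [ 0.2465  0.965  -0.0899]
 [-0.3434  0.0002 -0.9392]] 30.71114784994279
[ 22.3942   0.0489 -55.6642] [ -51.5112    0.0342 -140.878 ]
```

```bash
python3 -m creep '[{"translation":[5,0,-12],"angular":[0,0,0],"jaw":0},{"translation":[11,0,-28],"angular":[0,0,0],"jaw":0},{"translation":[22,0,-56],"angular":[0,0,0],"jaw":0},{"translation":[14,0,-86],"angular":[0,0,0],"jaw":0},{"translation":[-2,0,-126],"angular":[0,0,0],"jaw":0},{"translation":[-18,0,-166],"angular":[0,0,0],"jaw":0},{"translation":[-28,0,-196],"angular":[0,0,0],"jaw":0},{"translation":[-28,0,-196],"angular":[0,0,0],"jaw":0}]'
cat >> h.py <<'E'
import json
def levframe(psi,t):
    c,s=np.cos(psi),np.sin(psi);x=np.array([np.cos(t)*c,np.cos(t)*s,np.sin(t)]);y=np.array([-s,c,0]);return np.c_[x,y,np.cross(x,y)]
def rel():
    g=json.load(open('grasp.json'));m=np.array(g[1]);p=np.array(g[0])
    return m.T@levframe(-.2665,np.radians(42)), m.T@(np.array([402.4,322.4,66])-p)  # lever in tool
def lev_to_tool(mid,L):
    Rr,pr=rel();M=L@Rr.T;return np.array(mid)-M@pr,M
def lev_now():
    Rr,pr=rel();p,m=tool();return p+m@pr,m@Rr
N=np.array([617.,-11.5,111.]);PH=-.204;HX=np.array([np.cos(PH),np.sin(PH),0])
E
python3 - <<'E'
from h import *
np.set_printoptions(precision=4,suppress=True)
print(rel(),lev_now())
P,M=lev_to_tool(N-185*HX+[0,0,12],levframe(PH,0));print(P,M);go(P,M)
E
```

```text
t: 7.95
ee_pos: [369.1, 332.9, 244.4]
orientation: [0.37, 2.767, -0.058]
ft_force: [-0.2, 0.3, -1.5]
width: 17.6
grasp_force: 30.0
(array([[-0.9277, -0.0008,  0.3732],
       [-0.0006,  1.    ,  0.0008],
       [-0.3732,  0.0005, -0.9277]]), array([  0.1314,  -0.2397, -18.915 ])) (array([362.5703, 334.3091, 262.1524]), array([[ 0.7155,  0.2627, -0.6474],
       [-0.1985,  0.9649,  0.1722],
       [ 0.6699,  0.0053,  0.7425]]))
[429.0927  27.6293 105.403 ] [[-0.9087  0.202  -0.3654]
 [ 0.1871  0.9794  0.0761]
 [ 0.3732  0.0008 -0.9277]]
translation [ -82.1 -279.7  176.6] angular [ 0.0058  0.734  -0.0628]
```

```bash
python3 -m creep '[{"translation":[-10,-40,20],"angular":[0,0.1,-0.01],"jaw":0},{"translation":[-22,-80,40],"angular":[0,0.2,-0.02],"jaw":0},{"translation":[-34,-120,65],"angular":[0,0.3,-0.03],"jaw":0},{"translation":[-45,-160,90],"angular":[0,0.4,-0.04],"jaw":0},{"translation":[-57,-200,115],"angular":[0,0.5,-0.05],"jaw":0},{"translation":[-70,-240,140],"angular":[0,0.6,-0.06],"jaw":0},{"translation":[-82,-280,165],"angular":[0,0.7,-0.06],"jaw":0},{"translation":[-82,-280,177],"angular":[0.006,0.734,-0.063],"jaw":0}]'
python3 - <<'E'
from h import *
np.set_printoptions(precision=2,suppress=True)
ctrl.get_image('wrist');ctrl.get_image('wrist');ctrl.get_image('wrist')
i=ctrl.camera_info('wrist');im=save('wrist','w4.png')
json.dump({k:np.array(v).tolist() for k,v in i.items()},open('w4.json','w'))
m,L=lev_now();print(m,L,tool()[0],ctrl.get_obs()['qpos'].round(3))
tip=m+145*L[:,0];print('tip',tip)
H=np.c_[HX,[-HX[1],HX[0],0],[0,0,1]]
X=[m+145*L[:,0]+12*s*L[:,1]+2*L[:,2] for s in(-1,1)]+[N+H@np.array(v) for v in [(0,-22,0),(0,22,0),(0,-61,14),(0,61,14),(0,-22,14),(0,22,14),(10,-22,0),(10,22,0)]]
q=proj('wrist',X,i);print(q)
b=cv2.resize(im[:,:,::-1],None,fx=3,fy=3,interpolation=2)
for k,u in enumerate(q): cv2.circle(b,tuple(int(v) for v in u*3+1),3,(0,0,255) if k<2 else (0,255,0),-1)
cx,cy=np.clip(q.mean(0)*3,300,[1136,852]).astype(int);cv2.imwrite('pics/w4b.png',b[max(cy-300,0):cy+300,max(cx-400,0):cx+400]);print(cx,cy)
E
```

```text
t: 8.95
ee_pos: [428.1, 23.0, 101.4]
orientation: [-0.288, -2.739, -0.049]
ft_force: [-1.0, -0.2, -1.0]
width: 17.8
grasp_force: 30.0
[434.25  24.19 120.53] [[ 0.98  0.2   0.  ]
 [-0.2   0.98  0.01]
 [-0.   -0.01  1.  ]] [427.42  25.75 102.95] [-0.01  0.51  1.9   0.07  1.11 -1.43]
tip [576.23  -5.24 120.02]
[[235.22 521.45]
 [278.89 521.41]
 [224.58 556.87]
 [296.54 556.81]
 [157.27 567.95]
 [363.78 567.39]
 [222.75 574.3 ]
 [298.54 574.14]
 [225.11 566.95]
 [295.88 566.85]]
779 852
```

View pics/w4b.png

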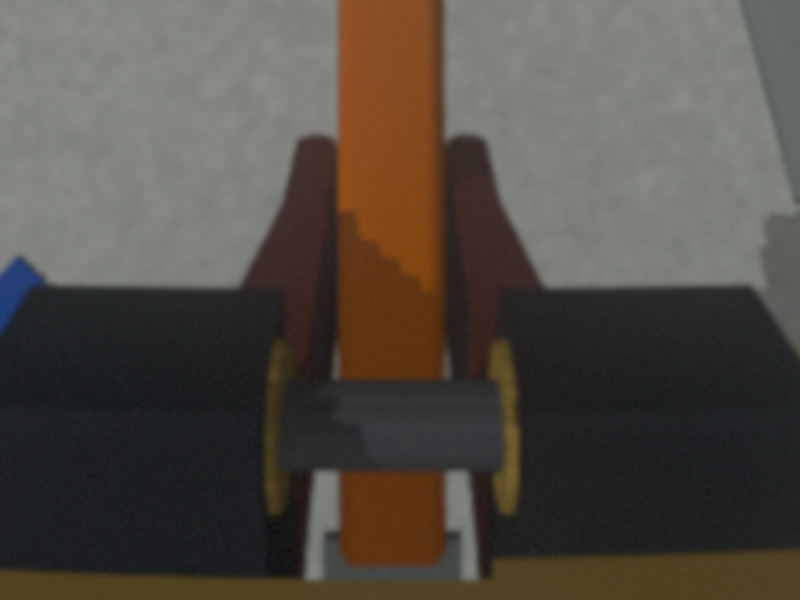

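The wrist camera shows the handle square between the pads at (390,300) but can't see the notch. I'll move closer and check with the side and scene cameras.

```bash
python3 - <<'E'
from h import *
np.set_printoptions(precision=4,suppress=True)
P,M=lev_to_tool(N-158*HX+[0,0,6],levframe(PH,0));go(P,M)
E
```

```text
translation [-27.5   2.2  -7.4] angular [-0.0053 -0.0035 -0.0025]
```

```bash
python3 -m creep '[{"translation":[-7,1,-2],"angular":[-0.005,-0.003,-0.002],"jaw":0},{"translation":[-14,1,-4],"angular":[-0.005,-0.003,-0.002],"jaw":0},{"translation":[-21,2,-6],"angular":[-0.005,-0.003,-0.002],"jaw":0},{"translation":[-27,2,-7],"angular":[-0.005,-0.003,-0.002],"jaw":0},{"translation":[-27,2,-7],"angular":[-0.005,-0.003,-0.002],"jaw":0},{"translation":[-27,2,-7],"angular":[-0.005,-0.003,-0.002],"jaw":0},{"translation":[-27,2,-7],"angular":[-0.005,-0.003,-0.002],"jaw":0},{"translation":[-27,2,-7],"angular":[-0.005,-0.003,-0.002],"jaw":0}]'
python3 - <<'E'
from h import *
np.set_printoptions(precision=2,suppress=True)
m,L=lev_now();tip=m+145*L[:,0];print(m,tip)
H=np.c_[HX,[-HX[1],HX[0],0],[0,0,1]]
h=lambda *v:N+H@np.array(v,float)
rim=[h(0,-61,14),h(0,61,14),h(152,61,14),h(152,-61,14)]
nt=[h(0,-22,14),h(0,-22,0),h(0,22,0),h(0,22,14)]
bl=[m+u*L[:,0]+v*L[:,1]+2*L[:,2] for u,v in((55,-12),(145,-12),(145,12),(55,12))]
cvr=[h(11,-50,14),h(11,50,14),h(136,50,14),h(136,-50,14)]
out=[]
for c in('side','scene'):
    im=ctrl.get_image(c);hsv=cv2.cvtColor(im,cv2.COLOR_RGB2HSV)
    cv2.imwrite('pics/%s5.png'%c,im[:,:,::-1])
    q=proj(c,[N])[0];x0,y0=int(q[0]-(40 if c=='side' else 60)),int(q[1]-45)
    s=8 if c=='side' else 8
    cr=cv2.resize(np.ascontiguousarray(im[y0:y0+75,x0:x0+100,::-1]),None,fx=s,fy=s,interpolation=2)
    cr0=cr.copy()
    for P,col in((rim,(0,0,255)),(nt,(0,255,255)),(bl,(255,0,255)),(cvr,(255,255,0))):
        cv2.polylines(cr,[np.int32((proj(c,P)-[x0,y0]+.5)*s)],P is not nt and P is not bl,col,1)
    out.append(np.hstack([cv2.resize(cr0,(400,300),interpolation=3),cv2.resize(cr,(400,300),interpolation=3)]))
cv2.imwrite('pics/c5.png',np.vstack(out))
E
```

```text
t: 10.15
ee_pos: [456.1, 21.7, 100.1]
orientation: [-0.281, -2.748, -0.055]
ft_force: [1.0, 0.1, -2.1]
width: 17.6
grasp_force: 30.0
[462.84  20.   117.69] [604.82  -9.44 117.9 ]
```

View pics/c5.png

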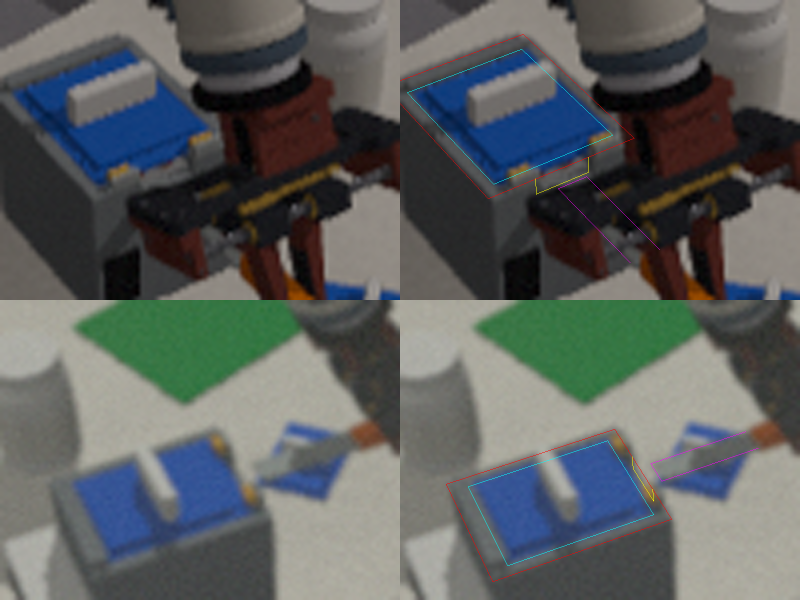

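The side view (top) and scene view (bottom) agree with the predicted rim, notch and blade to 2-3 mm, and the blade tip is just in front of the notch. I'll touch the notch floor with the blade to calibrate height.

```bash
python3 - <<'E'
from h import *
np.set_printoptions(precision=3,suppress=True)
p,m=tool();print(m.T@HX,m.T@np.array([0,0,1]));
P,M=lev_to_tool(N-139*HX+[0,0,6],levframe(PH,0));go(P,M)
E
```

```text
[-0.928 -0.    -0.372] [ 0.372  0.001 -0.928]
translation [-17.2   0.4  -6.1] angular [ 0.     0.002 -0.   ]
```

```bash
python3 -m creep '[{"translation":[-4,0,-1.5],"angular":[0,0,0],"jaw":0},{"translation":[-8.5,0,-3],"angular":[0,0,0],"jaw":0},{"translation":[-13,0,-4.5],"angular":[0,0,0],"jaw":0},{"translation":[-17.2,0.4,-6.1],"angular":[0,0,0],"jaw":0},{"translation":[-17.6,0.4,-5.2],"angular":[0,0,0],"jaw":0},{"translation":[-18,0.4,-4.2],"angular":[0,0,0],"jaw":0},{"translation":[-18,0.4,-4.2],"angular":[0,0,0],"jaw":0},{"translation":[-18,0.4,-4.2],"angular":[0,0,0],"jaw":0}]'
python3 - <<'E'
from h import *
np.set_printoptions(precision=2,suppress=True)
m,L=lev_now();print(m+145*L[:,0],ctrl.get_obs()['ft_force'],ctrl.get_obs()['moment'])
E
```

```text
t: 11.25
ee_pos: [474.1, 18.4, 97.3]
orientation: [-0.281, -2.748, -0.055]
ft_force: [-0.1, -1.2, -1.0]
width: 17.6
grasp_force: 30.0
[622.82 -12.73 115.1 ] [-0.13 -1.24 -0.96] [ 0.01 -0.32 -0.03]
```

```bash
for k in 1 ; do python3 -m creep '[{"translation":[-0.2,0,0.5],"angular":[0,0,0],"jaw":0},{"translation":[-0.4,0,0.9],"angular":[0,0,0],"jaw":0},{"translation":[-0.4,0,0.9],"angular":[0,0,0],"jaw":0},{"translation":[-0.6,0,1.4],"angular":[0,0,0],"jaw":0},{"translation":[-0.7,0,1.9],"angular":[0,0,0],"jaw":0},{"translation":[-0.7,0,1.9],"angular":[0,0,0],"jaw":0},{"translation":[-0.7,0,1.9],"angular":[0,0,0],"jaw":0},{"translation":[-0.7,0,1.9],"angular":[0,0,0],"jaw":0}]'; done
python3 - <<'E'
from h import *
np.set_printoptions(precision=2,suppress=True)
for k in range(3):
    ctrl.get_image('wrist');m,L=lev_now();print(m+145*L[:,0],ctrl.get_obs()['ft_force'],ctrl.get_obs()['moment'])
E
```

```text
t: 12.25
ee_pos: [474.2, 18.4, 95.3]
orientation: [-0.281, -2.748, -0.055]
ft_force: [0.6, -0.6, -1.1]
width: 18.0
grasp_force: 30.0
[622.9  -12.72 113.1 ] [-0.51  0.06 -1.53] [ 0.02 -0.38  0.03]
[622.91 -12.75 113.13] [ 0.11  0.18 -1.34] [-0.01 -0.35 -0.04]
[622.89 -12.73 113.09] [-0.2   0.14 -1.35] [ 0.03 -0.28 -0.01]
```

```bash
python3 -m creep '[{"translation":[-0.2,0,0.5],"angular":[0,0,0],"jaw":0},{"translation":[-0.4,0,0.9],"angular":[0,0,0],"jaw":0},{"translation":[-0.4,0,0.9],"angular":[0,0,0],"jaw":0},{"translation":[-0.6,0,1.4],"angular":[0,0,0],"jaw":0},{"translation":[-0.7,0,1.9],"angular":[0,0,0],"jaw":0},{"translation":[-0.7,0,1.9],"angular":[0,0,0],"jaw":0},{"translation":[-0.7,0,1.9],"angular":[0,0,0],"jaw":0},{"translation":[-0.7,0,1.9],"angular":[0,0,0],"jaw":0}]'
python3 - <<'E'
from h import *
np.set_printoptions(precision=2,suppress=True)
for k in range(3):
    ctrl.get_image('wrist');m,L=lev_now();print(m+145*L[:,0],ctrl.get_obs()['ft_force'],ctrl.get_obs()['moment'])
E
```

```text
t: 13.4
ee_pos: [474.2, 18.4, 93.2]
orientation: [-0.281, -2.748, -0.055]
ft_force: [0.2, 2.2, 2.0]
width: 18.0
grasp_force: 30.0
[622.89 -12.72 111.07] [-0.38  1.07  1.43] [ 0.11 -0.5   0.15]
[622.88 -12.69 111.09] [-0.59  1.35  2.29] [ 0.12 -0.51  0.12]
[622.91 -12.7  111.09] [-0.07  1.34  1.51] [ 0.09 -0.51  0.03]
```

```bash
python3 -m creep '[{"translation":[0.8,0.5,-2],"angular":[0,0,0],"jaw":0},{"translation":[1.5,1,-3.7],"angular":[0,0,0],"jaw":0},{"translation":[-3.5,1,-5.7],"angular":[0,0,0],"jaw":0},{"translation":[-8,1,-7.5],"angular":[0,0,0],"jaw":0},{"translation":[-12.5,1,-9.3],"angular":[0,0,0],"jaw":0},{"translation":[-12.5,1,-9.3],"angular":[0,0,0],"jaw":0},{"translation":[-12.5,1,-9.3],"angular":[0,0,0],"jaw":0},{"translation":[-12.5,1,-9.3],"angular":[0,0,0],"jaw":0}]'
python3 - <<'E'
from h import *
np.set_printoptions(precision=2,suppress=True)
for k in range(2):
    ctrl.get_image('wrist');m,L=lev_now();print(m+145*L[:,0],ctrl.get_obs()['ft_force'],ctrl.get_obs()['moment'])
E
```

```text
t: 14.55
ee_pos: [488.9, 16.3, 97.2]
orientation: [-0.281, -2.748, -0.055]
ft_force: [0.7, 0.6, -1.3]
width: 17.5
grasp_force: 30.0
[637.62 -14.78 115.01] [ 0.2  -0.67 -1.84] [-0.02 -0.33  0.04]
[637.64 -14.75 115.02] [ 0.25 -0.24 -0.99] [-0.03 -0.32  0.05]
```

```bash
python3 -m creep '[{"translation":[-4,0,-1.6],"angular":[0,0,0],"jaw":0},{"translation":[-8,0,-3.2],"angular":[0,0,0],"jaw":0},{"translation":[-11.5,0,-4.6],"angular":[0,0,0],"jaw":0},{"translation":[-15,0,-6],"angular":[0,0,0],"jaw":0},{"translation":[-15,0,-6],"angular":[0,0,0],"jaw":0},{"translation":[-15,0,-6],"angular":[0,0,0],"jaw":0},{"translation":[-15,0,-6],"angular":[0,0,0],"jaw":0},{"translation":[-15,0,-6],"angular":[0,0,0],"jaw":0}]'
python3 - <<'E'
from h import *
np.set_printoptions(precision=3,suppress=True)
m,L=lev_now();t=m+145*L[:,0];print(t,(t-N)@HX,ctrl.get_obs()['ft_force'])
F=N+[0,0,-1]; F=F+np.cross([0,0,1],HX)*((t-F)@np.cross([0,0,1],HX))
for d in (4,8,12,16,20,24,28,32,36):
    A=levframe(PH,np.radians(d));P,M=lev_to_tool(F-(145-37)*A[:,0]+2*A[:,2],A);print(d,end=' ');go(P,M)
E
```

```text
t: 15.65
ee_pos: [504.8, 13.0, 97.2]
orientation: [-0.281, -2.748, -0.055]
ft_force: [-0.3, 0.6, -1.8]
width: 18.1
grasp_force: 30.0
[653.498 -18.027 115.035] 37.06369180432495 [-0.301  0.561 -1.814]
4 translation [-5.2 -0.1  9.5] angular [ 0.    -0.068 -0.   ]
8 translation [-9.9 -0.1 16.1] angular [ 0.    -0.138 -0.001]
12 translation [-15.1  -0.1  22.4] angular [ 0.    -0.208 -0.001]
16 translation [-20.6  -0.1  28.2] angular [ 0.    -0.278 -0.001]
20 translation [-26.6  -0.1  33.7] angular [ 0.    -0.348 -0.001]
24 translation [-33.   -0.1  38.7] angular [ 0.    -0.417 -0.001]
28 translation [-39.6  -0.1  43.3] angular [ 0.    -0.487 -0.001]
32 translation [-46.6  -0.1  47.4] angular [ 0.    -0.557 -0.001]
36 translation [-53.9  -0.1  51. ] angular [ 0.    -0.627 -0.001]
```

```bash
python3 -m creep '[{"translation":[-3,0,5],"angular":[0,-0.034,0],"jaw":0},{"translation":[-5.2,0,9.5],"angular":[0,-0.068,0],"jaw":0},{"translation":[-9.9,0,16.1],"angular":[0,-0.138,0],"jaw":0},{"translation":[-12.5,0,19.3],"angular":[0,-0.173,0],"jaw":0},{"translation":[-15.1,0,22.4],"angular":[0,-0.208,0],"jaw":0},{"translation":[-17.8,0,25.3],"angular":[0,-0.243,0],"jaw":0},{"translation":[-20.6,0,28.2],"angular":[0,-0.278,0],"jaw":0},{"translation":[-20.6,0,28.2],"angular":[0,-0.278,0],"jaw":0}]'
python3 - <<'E'
from h import *
np.set_printoptions(precision=3,suppress=True)
m,L=lev_now();t=m+145*L[:,0];print(t,(t-N)@HX,ctrl.get_obs()['ft_force'],ctrl.get_obs()['moment'])
F=N+[0,0,-1]; F=F+np.cross([0,0,1],HX)*((t-F)@np.cross([0,0,1],HX))
for d in (20,24,28,32,36):
    A=levframe(PH,np.radians(d));P,M=lev_to_tool(F-(145-37)*A[:,0]+2*A[:,2],A);print(d,end=' ');go(P,M)
E
```

```text
t: 16.65
ee_pos: [513.0, 11.4, 63.7]
orientation: [-0.309, -3.023, -0.017]
ft_force: [-0.6, -1.3, 0.1]
width: 17.7
grasp_force: 30.0
[651.255 -17.552 122.424] 34.770910328126476 [-0.553 -1.262  0.123] [ 0.084  0.154 -0.037]
20 translation [-4.5 -0.1  7.2] angular [ 0.    -0.07  -0.001]
24 translation [-9.3 -0.1 13.8] angular [ 0.    -0.14  -0.001]
28 translation [-14.4  -0.1  20. ] angular [ 0.    -0.21  -0.001]
32 translation [-20.   -0.1  25.9] angular [ 0.    -0.279 -0.001]
36 translation [-26.   -0.1  31.3] angular [ 0.    -0.349 -0.001]
```

```bash
python3 -m creep '[{"translation":[-2.3,0,3.6],"angular":[0,-0.035,0],"jaw":0},{"translation":[-4.5,0,7.2],"angular":[0,-0.07,0],"jaw":0},{"translation":[-6.9,0,10.5],"angular":[0,-0.105,0],"jaw":0},{"translation":[-9.3,0,13.8],"angular":[0,-0.14,0],"jaw":0},{"translation":[-11.8,0,16.9],"angular":[0,-0.175,0],"jaw":0},{"translation":[-14.4,0,20],"angular":[0,-0.21,0],"jaw":0},{"translation":[-14.4,0,20],"angular":[0,-0.21,0],"jaw":0},{"translation":[-14.4,0,20],"angular":[0,-0.21,0],"jaw":0}]'
python3 - <<'E'
from h import *
np.set_printoptions(precision=3,suppress=True)
ctrl.get_image('side')
m,L=lev_now();t=m+145*L[:,0];print(t,(t-N)@HX,ctrl.get_obs()['ft_force'],ctrl.get_obs()['moment'])
F=N+[0,0,-1]; F=F+np.cross([0,0,1],HX)*((t-F)@np.cross([0,0,1],HX))
for d in (30,32,34,36,38,40):
    A=levframe(PH,np.radians(d));P,M=lev_to_tool(F-(145-37)*A[:,0]+2*A[:,2],A);print(d,end=' ');go(P,M)
# rib top observed in scene: compare with reference
a=cv2.imread('pics/scene5.png');b=save('scene','scene6.png')[:,:,::-1]
for n,im in(('ref',a),('now',b)):
    c=[np.array(d['rect']).round() for d in []]
    hsv=cv2.cvtColor(np.ascontiguousarray(im),cv2.COLOR_BGR2HSV);k=cv2.inRange(hsv,(105,120,60),(130,255,255));k[:,:175]=0;k[:,236:]=0;k[:170]=0;k[225:]=0
    y,x=np.nonzero(k);print(n,len(x),x.mean(),y.mean(),x.max(),y.min())
H=np.c_[HX,[-HX[1],HX[0],0],[0,0,1]];print(proj('scene',[N+H@[11,0,14],N+H@[11,0,24],N+H@[11,0,27]]))
E
```

```text
t: 17.65
ee_pos: [524.8, 8.9, 42.0]
orientation: [0.309, 3.021, -0.016]
ft_force: [-3.8, 2.2, 1.9]
width: 18.2
grasp_force: 30.0
[648.202 -16.998 128.704] 31.668791474881544 [-4.044  1.433  1.547] [0.174 0.187 0.081]
30 translation [-2.2 -0.1  3.2] angular [-0.    -0.036 -0.001]
32 translation [-4.4 -0.1  6.6] angular [-0.    -0.071 -0.001]
34 translation [-6.7 -0.1  9.9] angular [ 0.    -0.106 -0.001]
36 translation [-9.2 -0.1 13.2] angular [ 0.    -0.141 -0.001]
38 translation [-11.7  -0.1  16.3] angular [ 0.    -0.175 -0.001]
40 translation [-14.3  -0.1  19.4] angular [ 0.    -0.21  -0.001]
ref 618 210.09223300970874 197.69417475728156 231 183
now 657 210.14307458143074 196.82191780821918 231 182
[[227.074 191.718]
 [226.861 189.545]
 [226.796 188.888]]
```

```bash
python3 -m creep '[{"translation":[-2.2,0,3.2],"angular":[0,-0.036,0],"jaw":0},{"translation":[-4.4,0,6.6],"angular":[0,-0.071,0],"jaw":0},{"translation":[-6.7,0,9.9],"angular":[0,-0.106,0],"jaw":0},{"translation":[-9.2,0,13.2],"angular":[0,-0.141,0],"jaw":0},{"translation":[-9.2,0,13.2],"angular":[0,-0.141,0],"jaw":0},{"translation":[-9.2,0,13.2],"angular":[0,-0.141,0],"jaw":0},{"translation":[-9.2,0,13.2],"angular":[0,-0.141,0],"jaw":0},{"translation":[-9.2,0,13.2],"angular":[0,-0.141,0],"jaw":0}]'
cat > mon.py <<'E'
from h import *
import sys
np.set_printoptions(precision=3,suppress=True)
m,L=lev_now();t=m+145*L[:,0];print(t,(t-N)@HX,ctrl.get_obs()['ft_force'],ctrl.get_obs()['moment'])
F=N+[0,0,-1]; F=F+np.cross([0,0,1],HX)*((t-F)@np.cross([0,0,1],HX))
for d in map(float,sys.argv[2:]):
    A=levframe(PH,np.radians(d));P,M=lev_to_tool(F-(145-37)*A[:,0]+2*A[:,2],A);print(d,end=' ');go(P,M)
b=save('scene',sys.argv[1])[:,:,::-1]
hsv=cv2.cvtColor(np.ascontiguousarray(b),cv2.COLOR_BGR2HSV);k=cv2.inRange(hsv,(105,120,60),(130,255,255));k[:,:175]=0;k[:,236:]=0;k[:170]=0;k[225:]=0
y,x=np.nonzero(k);print(len(x),x.mean(),y.mean(),x.max(),y.min())
E
python3 mon.py s7.png 16 20 24 28 32 40 44
```

```text
t: 18.75
ee_pos: [535.6, 6.7, 29.8]
orientation: [0.295, 2.88, -0.036]
ft_force: [-3.5, 0.7, 0.9]
width: 17.9
grasp_force: 30.0
[645.55  -16.469 133.53 ] 28.964958326934678 [-3.457  0.685  0.856] [0.144 0.127 0.064]
16.0 translation [ 13.8  -0.1 -38.1] angular [-0.     0.351 -0.001]
20.0 translation [ 12.2  -0.1 -30.1] angular [-0.     0.281 -0.001]
24.0 translation [ 10.   -0.1 -22.3] angular [-0.     0.211 -0.001]
28.0 translation [  7.3  -0.1 -14.7] angular [-0.     0.141 -0.001]
32.0 translation [ 4.1 -0.1 -7.3] angular [ 0.     0.071 -0.001]
40.0 translation [-3.9 -0.1  6.8] angular [ 0.    -0.068 -0.001]
44.0 translation [-8.6 -0.1 13.4] angular [ 0.    -0.138 -0.001]
684 210.50730994152048 196.11988304093566 232 180
```

```bash
python3 -m creep '[{"translation":[0,0,0],"angular":[0,0,0],"jaw":0},{"translation":[2,0,-3.6],"angular":[0,0.035,0],"jaw":0},{"translation":[4.1,0,-7.3],"angular":[0,0.071,0],"jaw":0},{"translation":[7.3,0,-14.7],"angular":[0,0.141,0],"jaw":0},{"translation":[10,0,-22.3],"angular":[0,0.211,0],"jaw":0},{"translation":[12.2,0,-30.1],"angular":[0,0.281,0],"jaw":0},{"translation":[13.8,0,-38.1],"angular":[0,0.351,0],"jaw":0},{"translation":[13.8,0,-38.1],"angular":[0,0.351,0],"jaw":0}]'
python3 mon.py s8.png 2 8
```

```text
t: 19.8
ee_pos: [515.6, 10.9, 63.8]
orientation: [-0.31, -3.027, -0.017]
ft_force: [0.3, 0.5, -1.8]
width: 17.6
grasp_force: 30.0
[653.588 -18.067 123.212] 37.15955219357418 [ 0.282  0.464 -1.819] [ 0.03  -0.196 -0.028]
2.0 translation [ 13.1  -0.2 -25.4] angular [ 0.001  0.248 -0.001]
8.0 translation [  9.3  -0.2 -13.9] angular [ 0.001  0.144 -0.001]
661 210.28139183055976 196.67624810892588 231 181
```

```bash
python3 -m creep '[{"translation":[9.3,0,-15],"angular":[0,0.144,0],"jaw":0},{"translation":[13.1,0,-27],"angular":[0,0.24,0],"jaw":0},{"translation":[13.1,0,-27.4],"angular":[0,0.248,0],"jaw":0},{"translation":[25,0,-26.2],"angular":[0,0.248,0],"jaw":0},{"translation":[40,0,-24.6],"angular":[0,0.248,0],"jaw":0},{"translation":[55,0,-23],"angular":[0,0.248,0],"jaw":0},{"translation":[75,0,-21],"angular":[0,0.248,0],"jaw":0},{"translation":[95,0,-19],"angular":[0,0.248,0],"jaw":0}]'
python3 mon.py s9.png
python3 - <<'E'
from h import *
np.set_printoptions(precision=4,suppress=True)
b=[]
for c in('side','scene'):
    im=ctrl.get_image(c) if c=='side' else cv2.imread('pics/s9.png')[:,:,::-1]
    q=proj(c,[N+50*HX])[0];x0,y0=int(q[0]-50),int(q[1]-40)
    b.append(cv2.resize(np.ascontiguousarray(im[y0:y0+75,x0:x0+100,::-1]),(400,300),interpolation=2))
cv2.imwrite('pics/c9.png',np.hstack(b))
# return: above the grasp pose
P,M=json.load(open('grasp.json'));P=np.array(P);M=np.array(M)
Z=levframe(-.2665,np.radians(42))[:,2]
go(P+60*Z+[0,0,100],M);p,m=tool();print(m.T@[0,0,100])
E
```

```text
t: 20.85
ee_pos: [421.0, 30.3, 92.1]
orientation: [-0.284, -2.778, -0.051]
ft_force: [0.4, 0.2, -1.3]
width: 18.0
grasp_force: 30.0
[569.079  -0.629 114.502] -49.12927530133216 [ 0.369  0.238 -1.311] [ 0.008 -0.257 -0.044]
656 210.34451219512195 196.609756097561 235 181
translation [137.3 284.9 -56.7] angular [-0.0001 -0.7038  0.0636]
[ 34.6146   0.0205 -93.8181]
```

View pics/c9.png

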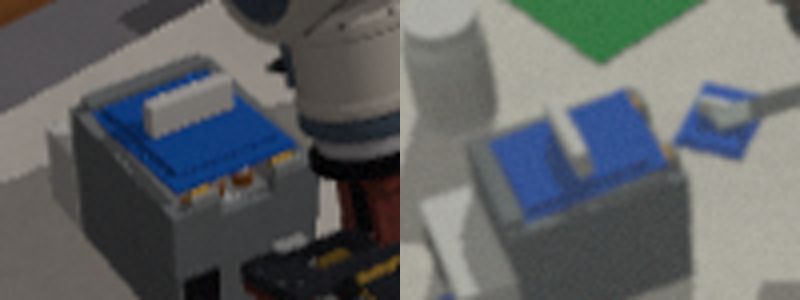

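Pictures now show the cover's front edge standing up on the catches, so it has sprung free (side view, front edge at about (240,165)). I'll take the lever back.

```bash
python3 -m creep '[{"translation":[20,20,-50],"angular":[0,-0.05,0],"jaw":0},{"translation":[38,55,-95],"angular":[0,-0.15,0.01],"jaw":0},{"translation":[55,95,-100],"angular":[0,-0.25,0.02],"jaw":0},{"translation":[72,135,-95],"angular":[0,-0.36,0.03],"jaw":0},{"translation":[89,175,-90],"angular":[0,-0.47,0.04],"jaw":0},{"translation":[106,215,-80],"angular":[0,-0.58,0.05],"jaw":0},{"translation":[122,252,-68],"angular":[0,-0.69,0.06],"jaw":0},{"translation":[137,285,-57],"angular":[0,-0.704,0.064],"jaw":0}]'
python3 - <<'E'
from h import *
np.set_printoptions(precision=4,suppress=True)
ctrl.get_image('wrist');ctrl.get_image('wrist')
im=save('wrist','w10.png')[:,:,::-1]
for n,b in(('w4',cv2.imread('pics/w4.png')),('now',np.ascontiguousarray(im))):
    k=cv2.inRange(cv2.cvtColor(b,cv2.COLOR_BGR2HSV),(3,140,50),(20,255,255));k[:,:215]=0;k[:,300:]=0;k[330:]=0
    nn,l,s,c=cv2.connectedComponentsWithStats(k)
    for j in range(1,nn):
        if s[j,4]>200: print(n,s[j],c[j])
    print([ (np.nonzero(k[r])[0].min(),np.nonzero(k[r])[0].max()) for r in (200,230,260) if k[r].any()])
P,M=json.load(open('grasp.json'));P=np.array(P);M=np.array(M);Z=levframe(-.2665,np.radians(42))[:,2]
go(P+60*Z,M);go(P,M);p,m=tool();print(m.T@Z)
print(ctrl.get_obs()['t'])
E
```

```text
t: 21.95
ee_pos: [372.2, 332.5, 192.9]
orientation: [0.368, 2.764, -0.064]
ft_force: [1.1, -0.5, -2.1]
width: 17.3
grasp_force: 30.0
w4 [ 238  156   37  155 5257] [255.8758 235.0666]
[(np.int64(240), np.int64(271)), (np.int64(240), np.int64(272)), (np.int64(239), np.int64(274))]
now [ 238  155   37  156 5411] [256.0863 233.6435]
[(np.int64(239), np.int64(272)), (np.int64(240), np.int64(272)), (np.int64(239), np.int64(274))]
translation [36.6 -2.1 92.9] angular [0.0015 0.0025 0.0025]
translation [ 14.4  -2.3 148.6] angular [0.0015 0.0025 0.0025]
[ 0.371   0.0031 -0.9286]
22.1
```

```bash
python3 -m creep '[{"translation":[13,-1,32],"angular":[0.001,0.002,0.002],"jaw":0},{"translation":[25,-2,64],"angular":[0.001,0.002,0.002],"jaw":0},{"translation":[36.6,-2.1,93],"angular":[0.001,0.002,0.002],"jaw":0},{"translation":[36.6,-2.1,93],"angular":[0.001,0.002,0.002],"jaw":0},{"translation":[29,-2.1,112],"angular":[0.001,0.002,0.002],"jaw":0},{"translation":[22,-2.2,130],"angular":[0.001,0.002,0.002],"jaw":0},{"translation":[16.5,-2.2,143.4],"angular":[0.001,0.002,0.002],"jaw":0},{"translation":[14.8,-2.2,147.5],"angular":[0.001,0.002,0.002],"jaw":0}]'
python3 - <<'E'
from h import *
np.set_printoptions(precision=4,suppress=True)
P,M=json.load(open('grasp.json'));ctrl.get_image('wrist');go(P,np.array(M));print(ctrl.get_obs()['ft_force'],ctrl.get_obs()['moment'],lev_now()[0])
E
```

```text
t: 23.1
ee_pos: [409.7, 318.7, 49.0]
orientation: [0.376, 2.767, -0.067]
ft_force: [-23.5, -0.5, 38.8]
width: 17.7
grasp_force: 30.0
translation [1.4 1.8 0.5] angular [-0.0015  0.0007 -0.004 ]
[-0.7215 -0.1793 -1.1356] [ 0.0812  0.1091 -0.0619] [403.0103 320.3855  66.9158]
```

```bash
python3 -m creep '[{"translation":[0,0,0],"angular":[0,0,0],"jaw":0.25},{"translation":[0,0,0],"angular":[0,0,0],"jaw":0.3},{"translation":[0,0,0],"angular":[0,0,0],"jaw":0.5},{"translation":[0,0,0],"angular":[0,0,0],"jaw":0.7},{"translation":[0,0,-15],"angular":[0,0,0],"jaw":1},{"translation":[0,0,-50],"angular":[0,0,0],"jaw":1},{"translation":[0,0,-95],"angular":[0,0,0],"jaw":1},{"translation":[0,0,-140],"angular":[0,0,0],"jaw":1}]'
cat > fit.py <<'E'
from h import *
from scipy.optimize import least_squares
np.set_printoptions(precision=4,suppress=True)
ctrl.get_image('wrist');ctrl.get_image('wrist')
i=ctrl.camera_info('wrist');im=save('wrist','w11.png');hsv=cv2.cvtColor(im,cv2.COLOR_RGB2HSV)
m=cv2.inRange(hsv,(3,140,60),(20,255,255));m[:,:200]=0;m[:,300:]=0;m[300:]=0
ys,xs=np.nonzero(m);y0,y1=ys.min()-.5,ys.max()+.5;rows=range(int(y0)+8,int(y1)-6,8)
a=np.polyfit(rows,[xs[ys==r].min()-.5 for r in rows],1);b=np.polyfit(rows,[xs[ys==r].max()+.5 for r in rows],1)
px=np.array([[np.polyval(a,y0),y0],[np.polyval(b,y0),y0],[np.polyval(a,y1),y1],[np.polyval(b,y1),y1]]);print(px)
def f(p):
    L=levframe(p[3],np.radians(42));return (proj('wrist',[np.array(p[:3])+L@[u,v,10] for u in(-55,55) for v in(-9,9)],i)-px).ravel()
r=least_squares(f,[403,321,66,-.26]);print(r.x,r.cost)
r=least_squares(lambda q:f([q[0],q[1],66,q[2]]),[403,321,-.26]);print(r.x,r.cost)
E
python3 fit.py
python3 - <<'E'
from h import *
b=save('scene','s12.png'); 
for n,im in(('before',cv2.imread('pics/a.png')[:,:,::-1]),('now',b)):
    k=cv2.inRange(cv2.cvtColor(np.ascontiguousarray(im),cv2.COLOR_RGB2HSV),(3,140,60),(20,255,255));k=k[210:245,330:360];y,x=np.nonzero(k);print(n,len(x),x.mean(),y.mean(),x.min(),x.max(),y.min(),y.max())
E
```

```text
t: 24.15
ee_pos: [361.4, 332.1, 182.7]
orientation: [0.374, 2.768, -0.065]
ft_force: [0.5, 0.2, 0.0]
width: 82.9
grasp_force: 0.0
[[242.5824 124.5   ]
 [261.5    124.5   ]
 [243.8462 239.5   ]
 [261.5    239.5   ]]
[403.9725 320.0047  62.7571  -0.2653] 0.6260584447222264
[401.836  320.6151  -0.2653] 1.87648414267546
before 102 17.029411764705884 21.764705882352942 7 26 16 27
now 116 17.0 21.103448275862068 7 26 15 26
```

The lever is back within 3 mm of where it started. Now for the cover.

```bash
cat >> h.py <<'E'
HY=np.array([-HX[1],HX[0],0]);HC=N+76*HX;HC=np.array([HC[0],HC[1],0])
def cov(t,lift=127.5,dx=0,dy=0):
    n=np.sin(t)*HX+[0,0,np.cos(t)];c=np.cos(t)*HX-[0,0,np.sin(t)]
    return HC+dx*HX+dy*HY+[0,0,lift],np.c_[HY,c,-n],n
E
python3 - <<'E'
from h import *
np.set_printoptions(precision=4,suppress=True)
C,M,n=cov(np.radians(5.7));print(C);go(C+132*n,M);p,m=tool();print(m.T@[0,0,90])
E
```

```text
[691.4241 -26.8967 127.5   ]
translation [-426.2 -258.5   73.8] angular [0.347  0.3547 1.4777]
[-31.0236   0.2792 -84.4835]
```

```bash
python3 -m creep '[{"translation":[-20,0,-55],"angular":[0,0,0],"jaw":0.6},{"translation":[-60,-30,-75],"angular":[0.038,0.039,0.162],"jaw":0.6},{"translation":[-105,-60,-60],"angular":[0.076,0.078,0.324],"jaw":0.6},{"translation":[-150,-92,-45],"angular":[0.114,0.117,0.486],"jaw":0.6},{"translation":[-200,-122,-30],"angular":[0.152,0.156,0.648],"jaw":0.6},{"translation":[-250,-152,-10],"angular":[0.19,0.195,0.81],"jaw":0.6},{"translation":[-300,-182,10],"angular":[0.228,0.234,0.972],"jaw":0.6},{"translation":[-350,-212,35],"angular":[0.266,0.273,1.134],"jaw":0.6}]'
python3 - <<'E'
from h import *
np.set_printoptions(precision=4,suppress=True)
C,M,n=cov(np.radians(5.7));go(C+132*n,M)
E
```

```text
t: 25.35
ee_pos: [634.9, 35.8, 266.7]
orientation: [2.048, 2.349, -0.101]
ft_force: [1.3, 0.5, 0.3]
width: 52.6
grasp_force: 0.0
translation [-73.6  60.1  10.4] angular [0.0761 0.0826 0.337 ]
```

```bash
python3 -m creep '[{"translation":[-20,15,2],"angular":[0.019,0.021,0.084],"jaw":0.6},{"translation":[-40,30,5],"angular":[0.038,0.041,0.168],"jaw":0.6},{"translation":[-60,45,8],"angular":[0.057,0.062,0.253],"jaw":0.6},{"translation":[-74,60,10],"angular":[0.076,0.083,0.337],"jaw":0.6},{"translation":[-74,60,10],"angular":[0.076,0.083,0.337],"jaw":0.6},{"translation":[-74,60,10],"angular":[0.076,0.083,0.337],"jaw":0.6},{"translation":[-74,60,10],"angular":[0.076,0.083,0.337],"jaw":0.6},{"translation":[-74,60,10],"angular":[0.076,0.083,0.337],"jaw":0.6}]'
cat > rib.py <<'E'
from h import *
np.set_printoptions(precision=3,suppress=True)
i=ctrl.camera_info('wrist');im=save('wrist','w13.png')
print([(round(d['score'],2),np.round(d['rect']).astype(int).tolist()) for d in ctrl.look_for('wrist','cover_rib')][:4])
print([(round(d['score'],2),np.round(d['rect']).astype(int).tolist()) for d in ctrl.look_for('wrist','cover')][:4])
C,M,n=cov(np.radians(5.7));X=[C+36*n+u*M[:,1]+v*HY for u,v in((-7,-35),(-7,35),(7,35),(7,-35))]+[C+4*n+u*M[:,1]+v*HY for u,v in((-65,-50),(-65,50),(65,50),(65,-50))]
q=proj('wrist',X,i);print(q)
hsv=cv2.cvtColor(im,cv2.COLOR_RGB2HSV)
bl=cv2.inRange(hsv,(105,110,40),(130,255,255));nn,l,s,c=cv2.connectedComponentsWithStats(bl);k=1+s[1:,4].argmax();print('blue',s[k],c[k])
hull=np.zeros_like(bl);cs=np.vstack([x for x in cv2.findContours((l==k).astype('uint8'),0,1)[0]]);cv2.fillConvexPoly(hull,cv2.convexHull(cs),255)
w=cv2.inRange(hsv,(0,0,90),(179,60,255))&hull;nn,l,s,c=cv2.connectedComponentsWithStats(w)
for k in range(1,nn):
    if s[k,4]>80:
        print('white',s[k],c[k]); print(cv2.boxPoints(cv2.minAreaRect(np.argwhere(l==k)[:,::-1].astype(np.float32))))
E
python3 rib.py; python3 - <<'E'
from h import *
print(tool())
E
```

```text
t: 26.35
ee_pos: [703.4, -26.8, 261.5]
orientation: [-2.37, -1.944, 0.094]
ft_force: [-0.5, -0.5, -0.1]
width: 52.9
grasp_force: 0.0
[(0.73, [113, 196, 183, 260]), (0.57, [188, 138, 321, 237])]
[(0.88, [116, 194, 182, 262]), (0.81, [186, 137, 318, 233])]
[[249.486 232.644]
 [249.554 157.761]
 [265.917 157.875]
 [264.635 232.727]
 [194.268 232.411]
 [188.763 135.36 ]
 [326.293 136.37 ]
 [319.137 233.1  ]]
blue [  188   136   132    99 10948] [253.018 182.457]
white [ 249  155   16   78 1145] [255.976 193.131]
[[249. 155.]
 [264. 155.]
 [264. 232.]
 [249. 232.]]
(array([703.60951873, -27.13346546, 261.49249995]), array([[ 1.96118613e-01,  9.76055684e-01, -9.40892765e-02],
       [ 9.80580159e-01, -1.95233383e-01,  1.86138945e-02],
       [-2.01170218e-04, -9.59126089e-02, -9.95389738e-01]]))
```

```bash
python3 -m creep '[{"translation":[0,0,25],"angular":[0,0,0],"jaw":0.6},{"translation":[0,0,50],"angular":[0,0,0],"jaw":0.6},{"translation":[0,0,75],"angular":[0,0,0],"jaw":0.6},{"translation":[0,0,95],"angular":[0,0,0],"jaw":0.6},{"translation":[0,0,108],"angular":[0,0,0],"jaw":0.5},{"translation":[0,0,116],"angular":[0,0,0],"jaw":0.4},{"translation":[0,0,118],"angular":[0,0,0],"jaw":0.3},{"translation":[0,0,118],"angular":[0,0,0],"jaw":0.3}]' && python3 -m creep '[{"translation":[0,0,0],"angular":[0,0,0],"jaw":0.2},{"translation":[0,0,0],"angular":[0,0,0],"jaw":0.1},{"translation":[0,0,0],"angular":[0,0,0],"jaw":0},{"translation":[0,0,0],"angular":[0,0,0],"jaw":0},{"translation":[0,0,0],"angular":[0,0,0],"jaw":0},{"translation":[0,0,0],"angular":[0,0,0],"jaw":0},{"translation":[0,0,0],"angular":[0,0,0],"jaw":0},{"translation":[0,0,0],"angular":[0,0,0],"jaw":0}]'
```

```text
t: 27.5
ee_pos: [693.0, -25.3, 144.3]
orientation: [-2.372, -1.943, 0.093]
ft_force: [0.4, 0.2, 0.4]
width: 26.5
grasp_force: 0.0
t: 28.5
ee_pos: [692.5, -25.3, 144.2]
orientation: [-2.371, -1.943, 0.094]
ft_force: [-2.9, 1.1, 6.7]
width: 13.5
grasp_force: 30.0
```

```bash
python3 -m creep '[{"translation":[0,-3,0],"angular":[0,0,0],"jaw":0},{"translation":[0,-6,0],"angular":[0,0,0],"jaw":0},{"translation":[0,-9,0],"angular":[0,0,0],"jaw":0},{"translation":[0,-12,0],"angular":[0,0,0],"jaw":0},{"translation":[0,-14,0],"angular":[0,0,0],"jaw":0},{"translation":[0,-14,-5],"angular":[0,0,0],"jaw":0},{"translation":[0,-14,-15],"angular":[0,0,0],"jaw":0},{"translation":[0,-14,-30],"angular":[0,0,0],"jaw":0}]' && python3 -m creep '[{"translation":[0,0,-20],"angular":[0,0,0],"jaw":0},{"translation":[0,0,-40],"angular":[0,0,0],"jaw":0},{"translation":[0,0,-60],"angular":[0,0,0],"jaw":0},{"translation":[0,0,-80],"angular":[0,0,0],"jaw":0},{"translation":[0,0,-80],"angular":[0,0,0],"jaw":0},{"translation":[0,0,-80],"angular":[0,0,0],"jaw":0},{"translation":[0,0,-80],"angular":[0,0,0],"jaw":0},{"translation":[0,0,-80],"angular":[0,0,0],"jaw":0}]'
python3 - <<'E'
from h import *
np.set_printoptions(precision=3,suppress=True)
o=ctrl.get_obs();print(o['ft_force'],o['width'])
# target on the mat: centre, yaw of mat: -? place cover x axis direction free; use tool yaw such that tool x = mat-ish
mat=np.array([445,-350,0]);
for yaw in (PH,PH-.3,PH-.6):
    c=np.array([np.cos(yaw),np.sin(yaw),0]);M=np.c_[[-c[1],c[0],0],c,[0,0,-1]];print(yaw);go(mat+[0,0,3+13.5+100],M)
E
python3 - <<'E'
from h import *
np.set_printoptions(precision=1,suppress=True)
im=ctrl.get_image('side');k=cv2.inRange(cv2.cvtColor(im,cv2.COLOR_RGB2HSV),(105,120,40),(130,255,255))
n,l,s,c=cv2.connectedComponentsWithStats(k);print([ (s[j].tolist(),c[j]) for j in range(1,n) if s[j,4]>150])
E
```

```text
t: 29.5
ee_pos: [681.3, -23.0, 175.1]
orientation: [-2.37, -1.942, 0.096]
ft_force: [0.3, 0.2, -1.8]
width: 13.8
grasp_force: 30.0
t: 30.5
ee_pos: [688.9, -24.6, 253.7]
orientation: [-2.371, -1.942, 0.096]
ft_force: [-0.3, 0.3, -1.5]
width: 13.8
grasp_force: 30.0
[-0.345  0.335 -1.5  ] 13.844975469740767
-0.204
translation [-367.  -160.9  153.8] angular [-0.098  0.001  0.006]
-0.504
translation [-367.  -160.9  153.8] angular [-0.097  0.015  0.306]
-0.8039999999999999
translation [-367.  -160.9  153.8] angular [-0.095  0.03   0.606]
[([218, 117, 54, 25, 635], array([244.7, 129. ])), ([292, 201, 33, 20, 466], array([308.3, 210.7]))]
```

```bash
python3 -m creep '[{"translation":[-46,-20,0],"angular":[-0.012,0,0],"jaw":0},{"translation":[-92,-40,0],"angular":[-0.024,0,0],"jaw":0},{"translation":[-138,-60,0],"angular":[-0.036,0,0],"jaw":0},{"translation":[-184,-80,0],"angular":[-0.049,0,0],"jaw":0},{"translation":[-230,-100,5],"angular":[-0.061,0,0],"jaw":0},{"translation":[-276,-120,15],"angular":[-0.074,0,0],"jaw":0},{"translation":[-322,-141,50],"angular":[-0.086,0,0],"jaw":0},{"translation":[-367,-161,90],"angular":[-0.098,0.001,0.006],"jaw":0}]'
python3 - <<'E'
from h import *
np.set_printoptions(precision=3,suppress=True)
ctrl.get_image('side');ctrl.get_image('side')
i=ctrl.camera_info('wrist');im=save('wrist','w14.png');hsv=cv2.cvtColor(im,cv2.COLOR_RGB2HSV)
k=cv2.inRange(hsv,(55,110,40),(85,255,255));y,x=np.nonzero(k);print(len(x),x.min(),x.max(),y.min(),y.max())
n,l,s,c=cv2.connectedComponentsWithStats(k);print([s[j].tolist() for j in range(1,n) if s[j,4]>100])
for cam in('scene','side'):
    f='pics/a.png' if cam=='scene' else 'pics/b.png';h=cv2.cvtColor(cv2.imread(f),cv2.COLOR_BGR2HSV);g=cv2.inRange(h,(55,120,30),(80,255,255))
    n,l,s,c=cv2.connectedComponentsWithStats(g)
    for j in range(1,n):
        if s[j,4]>600:
            cs=cv2.findContours((l==j).astype('uint8'),0,1)[0][0][:,0];P=np.array([onz(cam,p,3)[:2] for p in cs],np.float32);print(cam,cv2.minAreaRect(P))
mat=np.array([445,-350,0]);c=HX;M=np.c_[[-c[1],c[0],0],c,[0,0,-1]];go(mat+[0,0,17],M);print(tool()[0])
E
```

```text
t: 31.55
ee_pos: [451.3, -352.2, 181.1]
orientation: [2.434, 1.981, 0.003]
ft_force: [0.3, -1.1, -1.2]
width: 13.7
grasp_force: 30.0
14768 133 367 55 216
[[133, 55, 221, 105, 14733]]
side ((441.6961364746094, -348.87994384765625), (216.9013671875, 188.46243286132812), 7.897582054138184)
side ((467.36761474609375, 304.30242919921875), (57.57606887817383, 277.2568054199219), 75.34786987304688)
translation [ -0.   -4.  162.1] angular [-0.002 -0.003 -0.004]
[ 449.259 -351.255  179.136]
```

```bash
python3 -m creep '[{"translation":[0,-4,35],"angular":[0,0,0],"jaw":0},{"translation":[0,-5,70],"angular":[-0.002,-0.003,-0.004],"jaw":0},{"translation":[0,-5,105],"angular":[-0.002,-0.003,-0.004],"jaw":0},{"translation":[0,-5,130],"angular":[-0.002,-0.003,-0.004],"jaw":0},{"translation":[0,-5,148],"angular":[-0.002,-0.003,-0.004],"jaw":0},{"translation":[0,-5,156],"angular":[-0.002,-0.003,-0.004],"jaw":0},{"translation":[0,-5,159],"angular":[-0.002,-0.003,-0.004],"jaw":0},{"translation":[0,-5,160],"angular":[-0.002,-0.003,-0.004],"jaw":0}]'
python3 -m creep '[{"translation":[0,0,0],"angular":[0,0,0],"jaw":0},{"translation":[0,0,0.5],"angular":[0,0,0],"jaw":0},{"translation":[0,0,1],"angular":[0,0,0],"jaw":0},{"translation":[0,0,1],"angular":[0,0,0],"jaw":0},{"translation":[0,0,1],"angular":[0,0,0],"jaw":0},{"translation":[0,0,1],"angular":[0,0,0],"jaw":0},{"translation":[0,0,1],"angular":[0,0,0],"jaw":0},{"translation":[0,0,1],"angular":[0,0,0],"jaw":0}]'
```

```text
t: 32.7
ee_pos: [447.8, -349.9, 21.7]
orientation: [2.428, 1.985, 0.001]
ft_force: [0.5, -0.5, -1.0]
width: 13.9
grasp_force: 30.0
t: 33.7
ee_pos: [447.4, -349.7, 20.2]
orientation: [2.429, 1.986, 0.0]
ft_force: [0.2, -1.4, 0.8]
width: 13.7
grasp_force: 30.0
```

```bash
python3 -m creep '[{"translation":[0,0,0.5],"angular":[0,0,0],"jaw":0},{"translation":[0,0,1],"angular":[0,0,0],"jaw":0},{"translation":[0,0,1.5],"angular":[0,0,0],"jaw":0},{"translation":[0,0,2],"angular":[0,0,0],"jaw":0},{"translation":[0,0,2],"angular":[0,0,0],"jaw":0},{"translation":[0,0,2],"angular":[0,0,0],"jaw":0},{"translation":[0,0,2],"angular":[0,0,0],"jaw":0},{"translation":[0,0,2],"angular":[0,0,0],"jaw":0}]'
```

```text
t: 34.7
ee_pos: [447.5, -349.8, 20.1]
orientation: [2.428, 1.985, 0.0]
ft_force: [-5.6, 3.1, 21.3]
width: 13.8
grasp_force: 30.0
```

```bash
python3 -m creep '[{"translation":[0,0,-2],"angular":[0,0,0],"jaw":0},{"translation":[0,0,-2],"angular":[0,0,0],"jaw":0.25},{"translation":[0,0,-2],"angular":[0,0,0],"jaw":0.35},{"translation":[0,0,-2],"angular":[0,0,0],"jaw":0.5},{"translation":[0,0,-15],"angular":[0,0,0],"jaw":0.6},{"translation":[0,0,-50],"angular":[0,0,0],"jaw":0.6},{"translation":[0,0,-100],"angular":[0,0,0],"jaw":0.6},{"translation":[0,0,-150],"angular":[0,0,0],"jaw":0.6}]'
python3 - <<'E'
from h import *
np.set_printoptions(precision=1,suppress=True)
ctrl.get_image('side');ctrl.get_image('side')
i=ctrl.camera_info('wrist');im=save('wrist','w15.png');k=cv2.inRange(cv2.cvtColor(im,cv2.COLOR_RGB2HSV),(105,110,40),(130,255,255))
n,l,s,c=cv2.connectedComponentsWithStats(k)
for j in range(1,n):
    if s[j,4]>1500:
        cs=np.vstack(cv2.findContours((l==j).astype('uint8'),0,1)[0])[:,0];P=np.array([onz('wrist',p,7,i)[:2] for p in cs],np.float32);print(s[j],cv2.minAreaRect(P))
for cam,f in(('scene','pics/a.png'),('side','pics/b.png')):
    im=ctrl.get_image(cam);ref=cv2.imread(f)[:,:,::-1]
    print(cam,[(n,[np.round(d['rect']).astype(int).tolist() for d in ctrl.look_for(cam,n)][:2]) for n in('amber','jar','beaker','cover','lever_mid')])
    for b in (ref,im):
        h=cv2.cvtColor(np.ascontiguousarray(b),cv2.COLOR_RGB2HSV);g=cv2.inRange(h,(3,140,60),(20,255,255));n,l,s,c=cv2.connectedComponentsWithStats(g);print([(c[j].round(1),s[j,4]) for j in range(1,n) if s[j,4]>60])
E
```

```text
t: 35.7
ee_pos: [446.7, -349.0, 170.2]
orientation: [2.429, 1.986, 0.0]
ft_force: [-0.4, 0.1, -0.3]
width: 52.7
grasp_force: 0.0
[ 192  130  121   87 9140] ((447.71978759765625, -351.6844482421875), (97.8868179321289, 129.04054260253906), 78.3375015258789)
scene [('amber', [[252, 245, 278, 288]]), ('jar', [[167, 157, 193, 189]]), ('beaker', [[288, 274, 315, 309], [167, 155, 193, 187]]), ('cover', [[202, 142, 236, 161]]), ('lever_mid', [[369, 262, 393, 308], [294, 200, 322, 222]])]
[(array([ 11.5, 132.6]), np.int32(138)), (array([347. , 231.8]), np.int32(102)), (array([376.1, 274.2]), np.int32(105))]
[(array([ 11.6, 132.6]), np.int32(129)), (array([347. , 231.6]), np.int32(102)), (array([376. , 274.2]), np.int32(102))]
side [('amber', [[156, 196, 186, 247]]), ('jar', [[289, 124, 315, 165], [345, 162, 395, 196]]), ('beaker', [[119, 238, 150, 278]]), ('cover', [[292, 201, 327, 222], [346, 160, 400, 199]]), ('lever_mid', [[193, 238, 235, 325], [254, 260, 302, 296]])]
[(array([342.1,  52.8]), np.int32(308)), (array([366.6,  90. ]), np.int32(1080)), (array([131.2, 159.5]), np.int32(3760)), (array([173. , 216.9]), np.int32(311)), (array([286.1, 283.1]), np.int32(207)), (array([219.2, 301.2]), np.int32(407)), (array([167.3, 349.5]), np.int32(272))]
[(array([342.1,  52.8]), np.int32(309)), (array([352.7,  93.7]), np.int32(704)), (array([131.4, 159.5]), np.int32(3765)), (array([172.5, 217.3]), np.int32(338)), (array([286.1, 283.1]), np.int32(206)), (array([220.1, 301.1]), np.int32(411)), (array([167. , 349.6]), np.int32(272))]
```

```bash
python3 -c "
from workcell import ctrl
print(ctrl.close_job())"
```

```text
the job is handed in; nothing more can be done
None
```

I prised the cover free with the lever and handed the job in at about 36 s; the hand-in returned no verdict. My last measurements put the cover about 5 mm from the mat's centre, the lever back on its rest within about 3 mm, and the bottle, jar and beaker where they stood.

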